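Fit the grating drum to the sloping drive

TASK

Fit the grating drum into the sloping socket of the drum grater: turn it until its teeth find the slots, push it fully home, then turn it clockwise (looking into the socket) about a quarter turn until the drive plate stops and the drum is locked, and let go. Leave the pink jar and the small steel bowl where they stand.

Things in the scene. Friction and masses are not known exactly. Their poses are not given: they have to be found in the camera images.
- drum_center (a point): Centre (60 mm above the foot) of the grating drum: 120 mm long, 0.3 kg, standing foot down. z runs from foot to grip. Foot: 3 white teeth 10 mm high round a neck of 44 mm diameter, 120 degrees apart (one along +x), each 20 mm wide and reaching 34 mm from the axis. Neck to 36 mm, steel drum of 64 mm diameter from 36 to 86 mm, grip bar above.
- drum_grip (a point): Centre of the drum's white grip bar, 103 mm above the foot, same axes as the drum: 24 mm thick along x, 56 mm long along y, 34 mm high.
- socket (a point): Centre of the seat at the bottom of the socket. z is the socket's axis, pointing outwards, 35 degrees from vertical. Three fixed lips 12 to 20 mm above the seat reach inwards to 24 mm from the axis, with three slots 30 mm wide between them, 120 degrees apart. How the slots are turned about z differs each time and is not shown by the axes. Home: drum foot on the seat, drum axis on z.
- socket_mouth (a point): Centre of the socket's mouth, 34 mm out from the seat; same axes. The socket is a grey collar, 72 mm inside and 92 mm outside diameter. The drum's teeth rest on the lips (foot 20 mm above the seat) until they face the slots to within about 8 degrees; then the drum can be pushed on to the seat.
- grater: White base of the drum grater, fixed; origin at the centre of its underside, -x is its front, towards which the socket leans. 250 mm by 200 mm, 54 mm high; on it the head block, 150 mm square, whose face is 8 mm below the seat.
- drive_plate (a joint): Turn (rad) of the plate that is the seat: 0 at the start, grows clockwise (looking into the socket), hard stop at 1.22 = locked. Friction 0.25 N m holds it. Its blocks, below the lips, lie between the teeth of a drum that is home; the teeth push them round after 4 to 22 degrees of free turn, so locking takes 75 to 92 degrees of drum turn and brings the teeth under the lips.
- jar: Bystander: pink plastic storage jar with a twist cap, 80 mm across, 110 mm high; origin at the centre of its underside.
- katori: Bystander: small steel bowl, 84 mm across, 45 mm high; origin at the centre of its underside.
Not all that is in view belongs to the job. What is shaped like the part that bears drum_center but blue or red is not meant.

How it is judged:
By the outcome, as a careful person would: the job done as asked, in the order asked, and still so for the second after the job is handed in, with the robot touching nothing.
It also fails if it takes over 64 s, if anything falls off the work surface, if the arm or the gripper's body presses on something with over 40 N, if the wrist force passes 120 N, or if a joint passes its speed limit or range.

ROBOT

A 6-joint arm with a two-finger parallel gripper is mounted at the origin on the work surface. World frame = base frame: x ahead of the robot, y to its left, z up, the work surface at z = 0. Lengths are in m, angles in degrees, forces in N, time in s.
With the tool pointing down it reaches from about 0.4 to 0.825 m from the base axis. Payload 7 kg.
Tool frame: the origin (TCP) lies midway between the tips of the shut fingers; the grasp point (between the pads) lies 19 mm behind it; z points along the fingers, y is the line along which they close (so a half turn about z gives the same grasp; the last joint's range is limited). The gripper opens to 88 mm and grips with 3 to 60 N. Pads are 19 mm wide; open, the fingers measure 130 mm over their backs; the gripper's body (78 mm by 193 mm) begins 47 mm behind the grasp point.
Start: joints at [81.251, 20.546, 0.682, 0, -70.136, -16.507], TCP at [0.288, 0.61, 0.227] pointing down, gripper open.
Joint ranges: [-176.03, 176.03], [-82.01, 121.73], [-58.28, 71.71], [-173.87, 95.51], [-174.79, -0.11], [-173.66, 173.66]. Speed limits (degrees/s): [136.94, 136.94, 172.46, 180, 180, 180].

INTERFACE

Orientations are given as [roll, pitch, yaw] about the fixed x, y, z axes, in that order (R = Rz(yaw) Ry(pitch) Rx(roll)).
In Python, from plant import r gives the robot as it stands. The module is installed in compiled form; this text tells all that it offers.
- The arm moves only by the tool play_rows, never from a script. Its argument "rows" is a list of rows, each an object with "slide": the shift along the tool's x, y, z as a fraction of full scale, a list of three; "delta_rot": the turn, a rotation vector about the tool's x, y, z as a fraction of full scale, a list of three; "fingers": the opening, from -1 (shut) to 1 (fully open). In form: [{"slide": [x, y, z], "delta_rot": [rx, ry, rz], "fingers": fingers}, ...]. A call has 1 to 8 rows; each row shifts and turns the commanded pose from where the row before left it, along the tool's axes as they then stand; what a row does not reach is not made up. Full scale, the value 1, is 0.15 m for a shift and 0.08 rad for a turn. A row lasts 1/8 s, in which the tool goes at most 62.5 mm and 10.7 degrees, less where a joint would pass 70% of its speed; a pose out of reach is approached as far as the arm can. A call with a number of a shift or a turn outside -1 to 1 is refused whole. A call with a gripper value outside its range is refused whole. The fingers move at their own pace and stop on an object; "squeeze" is the grip in N (left out, the last holds). Time passes only in rows, so rows that do not move let the fingers close. It gives the time, the measured TCP pose, the force, the opening and the grip force at its end, in the units of the state.
- r.get_state(): the state, without advancing time (a new reading comes with each control period).
- r.capture(name): name is "scene" or "side" or "wrist"; returns a dict with "image" (400x640x3 uint8, blue, green, red), "fx", "fy", "cx", "cy" (pixels), "R" (3x3) and "t" (3): a world point X has camera coordinates R X + t; the wrist camera has in their place "T_tool_cam" (4x4, takes a point from camera to tool coordinates, whose origin is the TCP and whose axes are the flange's). Camera axes: x right, y down, z forward; pixel columns grow to the right and rows downward; lengths in m; the calibration is good to about 2 mm. A picture is of the moment at which its call begins: read the wrist's pose just before it. There is no depth.
- r.close_job(): hands the job in; it is judged then, once.
The state is a dict: "time_s": time; "joints": joint angles; "qd": joint speeds; "joint_torque": joint torques, N m; "tcp_pos": TCP position; "eef_rot": TCP orientation; "contact_force": force on the tool from outside, world axes, zero at the start; "moment": the same for the moment, N m; "gripper_width": finger opening in m; "gripper_force": force on a finger pad.
Only numpy, scipy, OpenCV 4.12 (cv2) and the standard library are available. Lean on these libraries where they do the work, as an engineer would, in place of code of your own. Each camera call takes 0.05 s, during which the arm holds its last target. There are 200 camera calls.

## Working session

There is one attempt and no reset: what is moved stays moved. The work goes in short steps, Python scripts to look and compute and a tool call to move; the robot and the scene stay as the last step left them, time stands still between calls to the robot, and variables do not carry over. Pictures are saved under pics/ and viewed, at most 10 in all, crops included, and the job is handed in when it is done.

Besides the shell and the picture viewer there is one more tool, called after "Emit:" as name(argument=value, ...) on one line, values as JSON. play_rows: Moves the arm, as the interface text tells. Shift numbers are shares of 0.15 m and turn numbers shares of 0.08 rad, none past 1 either way. Its arguments: {"type":"object","properties":{"rows":{"type":"array"},"squeeze":{"type":"number"}},"required":["rows"]}

```bash
mkdir -p pics
cat > h.py <<'E'
import numpy as np,cv2
from plant import r
from scipy.spatial.transform import Rotation as Ro
def K(c): return np.array([[c['fx'],0,c['cx']],[0,c['fy'],c['cy']],[0,0,1]])
def ray(c,u,v):
    d=np.array([(u-c['cx'])/c['fx'],(v-c['cy'])/c['fy'],1]);R=np.array(c['R']);t=np.array(c['t'])
    return -R.T@t,R.T@d
def atz(c,u,v,z):
    o,d=ray(c,u,v);return o+d*(z-o[2])/d[2]
def proj(c,X):
    p=np.array(X)@np.array(c['R']).T+np.array(c['t']);return np.c_[p[:,0]/p[:,2]*c['fx']+c['cx'],p[:,1]/p[:,2]*c['fy']+c['cy']]
E
python3 - <<'E'
from h import *
import pickle
for n in('scene','side'):
    c=r.capture(n);pickle.dump(c,open(n+'.pkl','wb'));cv2.imwrite(f'pics/{n}0.png',c['image']);o,d=ray(c,320,200);print(n,o,d,c['fx'])
s=r.get_state();print(s['time_s'],s['tcp_pos'],s['eef_rot'])
E
```

```text
scene [ 0.84637218 -0.61859076  0.76498949] [-0.38809229  0.57410932 -0.72099359] 382.27416273725134
side [ 0.13934133 -0.6475418   0.68171622] [ 0.39825602  0.63079714 -0.66612949] 364.4830149216938
0.1 [0.2878373  0.61009484 0.22572033] [ 1.79916219e+02 -7.11478078e-03 -2.52610467e+01]
```

View pics/scene0.png

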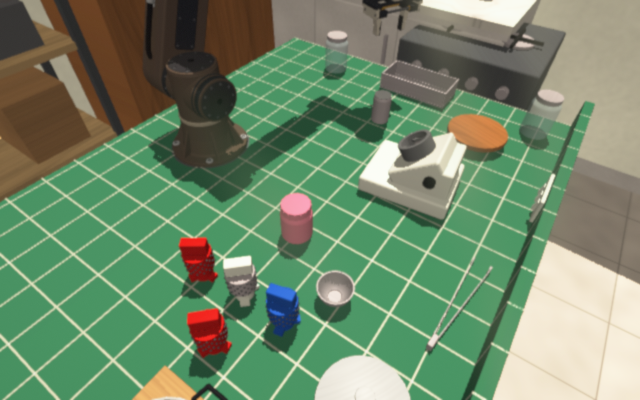

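View pics/side0.png

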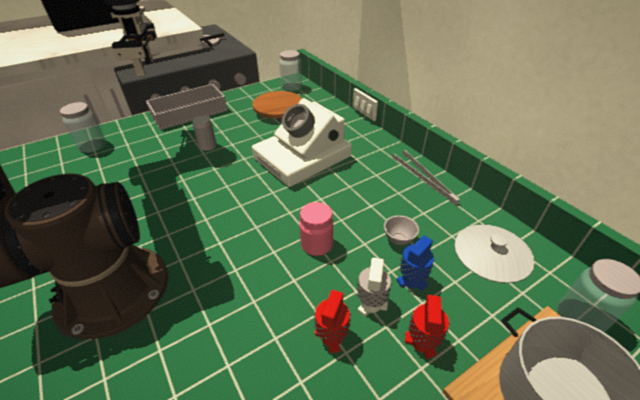

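The scene view has four drum shapes: red at (198,260), red at (208,332), blue at (283,308), and white and steel at (240,280), which is (375,285) in the side view. The white and steel one fits the description. The socket is at (416,146) in scene and (298,121) in side. I'll confirm both with enlarged crops.

Run:
```python
from h import *
import pickle
S,D=[pickle.load(open(n+'.pkl','rb'))['image'] for n in('scene','side')]
def cr(I,u,v,w,h,k): 
    return cv2.resize(I[v:v+h,u:u+w],(400,300),interpolation=cv2.INTER_CUBIC)
a=np.vstack([np.hstack([cr(S,200,240,80,60,5),cr(D,340,250,80,60,5)]),np.hstack([cr(S,350,110,140,105,4),cr(D,240,85,140,105,4)])])
for x in range(0,800,50):cv2.line(a,(x,0),(x,6),(0,255,255),1)
for y in range(0,600,50):cv2.line(a,(0,y),(6,y),(0,255,255),1)
cv2.imwrite('pics/crop1.png',a)
```

```text
(no output)
```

View pics/crop1.png

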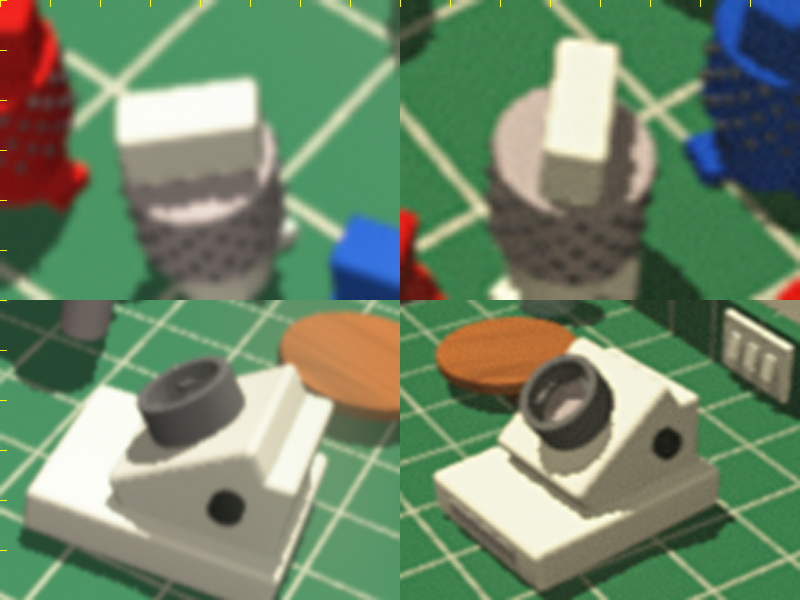

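Run:
```python
from h import *
import pickle
S,D=[pickle.load(open(n+'.pkl','rb')) for n in('scene','side')]
f=lambda L,z:[print(n,np.round(atz(c,u,v,z),4)) for n,c,u,v in L]
s5=lambda u,v:('S',S,200+u/5,240+v/5); d5=lambda u,v:('D',D,340+(u-400)/5,250+v/5)
s4=lambda u,v:('S',S,350+u*.35,110+(v-300)*.35); d4=lambda u,v:('D',D,240+(u-400)*.35,85+(v-300)*.35)
print('grip');f([s5(117,97),s5(256,80),s5(258,122),s5(122,143),d5(558,40),d5(618,45),d5(607,160),d5(543,150)],.12)
print('base');f([s4(100,388),s4(28,490),s4(275,578),d4(437,478),d4(542,555),d4(716,470)],.054)
# triangulate mouth
def tri(a,b):
    A=[];B=[]
    for _,c,u,v in(a,b):
        o,d=ray(c,u,v);d/=np.linalg.norm(d);P=np.eye(3)-np.outer(d,d);A.append(P);B.append(P@o)
    return np.linalg.lstsq(np.vstack(A),np.hstack(B),rcond=None)[0]
print('mouth',tri(s4(188,384),d4(562,397)))
```

```text
grip
S [ 0.4347 -0.3554  0.12  ]
S [ 0.475  -0.3168  0.12  ]
S [ 0.4894 -0.3317  0.12  ]
S [ 0.452  -0.3702  0.12  ]
D [ 0.4673 -0.3152  0.12  ]
D [ 0.4853 -0.3299  0.12  ]
D [ 0.4468 -0.3695  0.12  ]
D [ 0.4298 -0.353   0.12  ]
base
S [0.4826 0.2676 0.054 ]
S [0.5018 0.0845 0.054 ]
S [0.7411 0.1128 0.054 ]
D [0.4739 0.2663 0.054 ]
D [0.5023 0.085  0.054 ]
D [0.7338 0.112  0.054 ]
mouth [0.59575158 0.19971732 0.14760667]
```

The crop confirms it: a white grip bar on a grey steel drum with white teeth. The grip is near (0.460, -0.343) with its long axis at about 45° yaw. The grater yaw is about 6.6° and the mouth is near (0.596, 0.200, 0.148), both consistent with the given sizes. Next I'll plan a wrist look at the slots.

```bash
cat >> h.py <<'E'
def pose():
    s=r.get_state();return np.array(s['tcp_pos']),Ro.from_euler('xyz',s['eef_rot'],degrees=True)
def plan(p1,R1,p0=None,R0=None):
    """straight tool-frame delta: total shift in current tool axes (m, units of .15) and rotvec (units of .08)"""
    if p0 is None:p0,R0=pose()
    d=R0.inv().apply(np.array(p1)-p0);w=(R0.inv()*R1).as_rotvec()
    print('shift/.15 total',np.round(d/.15,3),'rot/.08 total',np.round(w/.08,3))
def down(yaw): return Ro.from_euler('xyz',[180,0,yaw],degrees=True)
YAW=6.6
G=Ro.from_euler('z',YAW,degrees=True)
zs=G.apply([-np.sin(np.radians(35)),0,np.cos(np.radians(35))])
def wcap():
    p,R=pose();c=dict(r.capture('wrist'));T=np.array(c['T_tool_cam'])
    M=np.eye(4);M[:3,:3]=R.as_matrix();M[:3,3]=p;W=np.linalg.inv(M@T);c['R']=W[:3,:3];c['t']=W[:3,3];return c
E
python3 - <<'E'
from h import *
import pickle
c=wcap();print(np.round(c['T_tool_cam'],3),c['fx'],zs,ray(c,320,200))
S,D=[pickle.load(open(n+'.pkl','rb')) for n in('scene','side')]
for u,v in((197,245),(206,318),(284,295)):print('S',atz(S,u,v,.12))
for u,v in((334,301),(434,306),(423,245)):print('D',atz(D,u,v,.12))
print('jar',atz(S,296,203,.11),atz(D,316,212,.11))
# view pose: tool z along -zs, tool x options; camera 0.22 out from mouth
m=np.array([.596,.200,.148]);T=np.array(c['T_tool_cam'])
p0,R0=pose()
for a in range(0,360,30):
    Rt=Ro.from_rotvec(-zs*0)*Ro.from_matrix(np.c_[np.cross(G.apply([0,1,0]),-zs),G.apply([0,1,0]),-zs])*Ro.from_euler('z',a,degrees=True)
    cam_t=T[:3,3]; tgt=m+zs*.24; p=tgt-Rt.apply(cam_t)
    print(a,np.round(p,3),Rt.as_euler('xyz',degrees=True).round(0),'rot',((R0.inv()*Rt).as_rotvec()*57.3).round(0))
E
```

```text
[[ 0.001 -0.959 -0.282  0.076]
 [ 1.     0.001  0.     0.001]
 [ 0.    -0.282  0.959 -0.158]
 [ 0.     0.     0.     1.   ]] 336.40026523856363 [-0.56977521 -0.06592524  0.81915204] (array([0.35671663, 0.57688215, 0.38366334]), array([-0.25031906,  0.12847124, -0.95966256]))
S [ 0.36399867 -0.36080401  0.12      ]
S [ 0.49972537 -0.46479293  0.12      ]
S [ 0.58539091 -0.34838352  0.12      ]
D [ 0.35060583 -0.35501051  0.12      ]
D [ 0.49103262 -0.45840406  0.12      ]
D [ 0.57543974 -0.34569042  0.12      ]
jar [ 0.45329521 -0.13781777  0.11      ] [ 0.45140728 -0.13557345  0.11      ]
0 [0.612 0.201 0.259] [-180.   35. -173.] rot [ 45. -13. 142.]
30 [0.607 0.162 0.253] [161.  30. 151.] rot [ 46. -28. 170.]
60 [0.587 0.132 0.237] [149.  17. 122.] rot [ -33.   34. -146.]
90 [0.557 0.119 0.215] [145.   0.  97.] rot [ -21.   37. -117.]
120 [0.525 0.126 0.193] [149. -17.  71.] rot [ -9.  38. -89.]
150 [0.499 0.151 0.177] [161. -30.  42.] rot [  1.  37. -60.]
180 [0.487 0.188 0.171] [180. -35.   7.] rot [ 10.  34. -31.]
210 [0.491 0.227 0.177] [-161.  -30.  -29.] rot [18. 30. -2.]
240 [0.511 0.257 0.194] [-149.  -17.  -58.] rot [25. 25. 27.]
270 [0.541 0.271 0.216] [-145.   -0.  -83.] rot [32. 18. 56.]
300 [0.573 0.264 0.238] [-149.   17. -109.] rot [37.  9. 85.]
330 [0.599 0.238 0.253] [-161.   30. -138.] rot [ 42.  -1. 114.]
```

```bash
cat >> h.py <<'E'
def rows(p1,R1,n,p0=None,R0=None):
    if p0 is None:p0,R0=pose()
    w=(R0.inv()*R1).as_rotvec()/n;A=sum(Ro.from_rotvec(w*k).as_matrix() for k in range(n))
    d=np.linalg.solve(A,R0.inv().apply(np.array(p1)-p0))
    print(n,'rows slide',np.round(d/.15,3),'rot',np.round(w/.08,3),'mm/row',np.round(np.linalg.norm(d)*1e3,1))
def sock(a): # tool pointing into socket, tool x turned by a about tool z from grater's -x-side reference
    y=G.apply([0,1,0]);return Ro.from_matrix(np.c_[np.cross(y,-zs),y,-zs])*Ro.from_euler('z',a,degrees=True)
E
python3 - <<'E'
from h import *
import pickle
S,D=[pickle.load(open(n+'.pkl','rb')) for n in('scene','side')]
ax=np.array([.460,-.343])
for n,c,u,v in(('S',S,258,287),('S',S,243,299),('D',D,360,309)):
    q=atz(c,u,v,.008)[:2]-ax;print(n,q,np.hypot(*q),np.degrees(np.arctan2(q[1],q[0])))
T=np.array(r.capture('wrist')['T_tool_cam']);m=np.array([.596,.200,.148])
R1=sock(195);p1=m+zs*.29-R1.apply(T[:3,3]);print(p1)
rows(p1,R1,9)
E
```

```text
S [0.01978715 0.02385817] 0.030995862783482608 50.32884713301974
S [ 0.0127538  -0.01759197] 0.02172871002887611 -54.058681635155565
D [-0.03272319  0.00096671] 0.03273747029396176 178.30785634173841
[0.4584457  0.20486211 0.21393758]
9 rows slide [0.209 0.249 0.043] rot [ 0.34   0.781 -0.395] mm/row 49.2
```

Emit:
play_rows(rows=[{"slide":[0.21,0.25,0.043],"delta_rot":[0.34,0.78,-0.395],"fingers":1},{"slide":[0.21,0.25,0.043],"delta_rot":[0.34,0.78,-0.395],"fingers":1},{"slide":[0.21,0.25,0.043],"delta_rot":[0.34,0.78,-0.395],"fingers":1},{"slide":[0.21,0.25,0.043],"delta_rot":[0.34,0.78,-0.395],"fingers":1},{"slide":[0.21,0.25,0.043],"delta_rot":[0.34,0.78,-0.395],"fingers":1},{"slide":[0.21,0.25,0.043],"delta_rot":[0.34,0.78,-0.395],"fingers":1},{"slide":[0.21,0.25,0.043],"delta_rot":[0.34,0.78,-0.395],"fingers":1},{"slide":[0.21,0.25,0.043],"delta_rot":[0.34,0.78,-0.395],"fingers":1}])

```text
time_s: 1.2
tcp_pos: [0.4381, 0.2483, 0.2168]
eef_rot: [-170.7, -29.4, -12.9]
contact_force: [-48.6, -64.9, -91.0]
gripper_width: 0.0876
gripper_force: 0.0
```

Emit:
play_rows(rows=[{"slide":[0.21,0.25,0.043],"delta_rot":[0.34,0.78,-0.395],"fingers":1},{"slide":[0,0,0],"delta_rot":[0,0,0],"fingers":1},{"slide":[0,0,0],"delta_rot":[0,0,0],"fingers":1}])

```text
time_s: 1.58
tcp_pos: [0.4701, 0.2122, 0.239]
eef_rot: [-170.8, -31.8, -11.3]
contact_force: [-0.3, -0.0, 0.4]
gripper_width: 0.0875
gripper_force: 0.0
```

Run:
```python
from h import *
import pickle
c=wcap();pickle.dump(c,open('w1.pkl','wb'));m=np.array([.596,.200,.148])
print(r.get_state()['joints'],pose()[0]);print(proj(c,[m,m-zs*.034]))
I=cv2.resize(c['image'],(800,500));
cv2.imwrite('pics/w1.png',I)
```

```text
[ 57.06731207 -11.85060002 -58.22601359  51.84422675 -32.60386869
 -17.67667274] [0.4698929  0.21284881 0.23868759]
[[334.67000864 121.71368272]
 [333.01575835 118.50409689]]
```

View pics/w1.png

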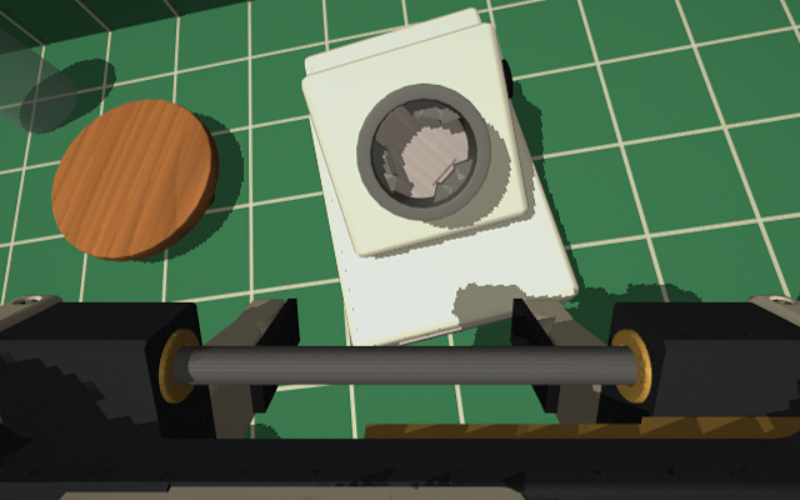

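The slots are visible in the socket at about (424,152) in this 1.25x picture, 4 px from where I predicted it. I'll rectify the lip plane to read the slot angles.

Run:
```python
from h import *
import pickle
c=pickle.load(open('w1.pkl','rb'));m=np.array([.596,.200,.148])
o,d=ray(c,339.2,122);m1=o+d*((m-o)@zs)/(d@zs);print('m1',m1,'inclination to axis',np.degrees(np.arccos(-d@zs/np.linalg.norm(d))))
xs=G.apply([np.cos(np.radians(35)),0,np.sin(np.radians(35))]);ys=np.cross(zs,xs)
out=[]
for dep in(0,.016):
    C=m1-dep*zs;N=400;L=.05
    # image: right=+xs, up=+ys (looking into socket: x right,y up, z toward viewer)
    src=np.float32([[0,0],[N,0],[N,N],[0,N]]);X=[C+a*xs+b*ys for a,b in((-L,L),(L,L),(L,-L),(-L,-L))]
    H=cv2.getPerspectiveTransform(np.float32(proj(c,X)),src)
    I=cv2.warpPerspective(c['image'],H,(N,N),flags=cv2.INTER_CUBIC);
    for rr in((.036,.046) if dep==0 else (.024,.036)):cv2.circle(I,(200,200),int(rr/L*200),(0,255,255),1)
    for a in range(0,360,30):
        q=np.radians(a);cv2.line(I,(int(200+160*np.cos(q)),int(200-160*np.sin(q))),(int(200+190*np.cos(q)),int(200-190*np.sin(q))),(0,0,255) if a else (255,0,0),2)
    out.append(I)
cv2.imwrite('pics/rect.png',np.hstack(out))
```

```text
m1 [0.59539624 0.19613452 0.14726895] inclination to axis 6.244121114712365
```

View pics/rect.png

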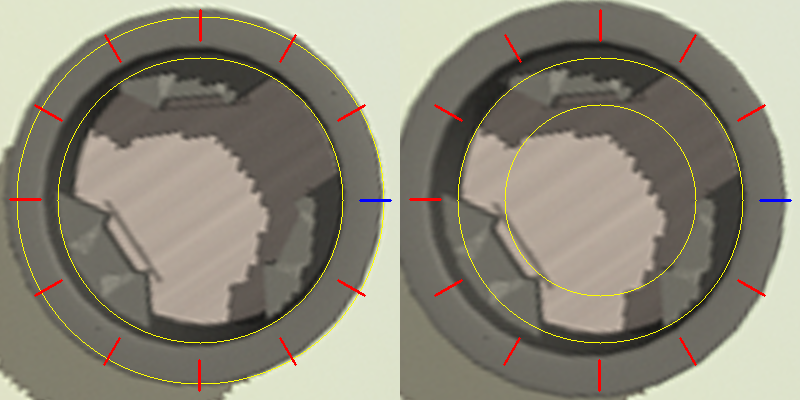

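Rectified view: the lips are centred near 90°, 210° and 330° from up-slope, so the slots are near 31°, 151° and 271°, give or take 5°. Now on to the drum.

Run:
```python
from h import *
rows([.46,-.343,.22],down(-135),31)
rows([.46,-.343,.22],down(-135),30)
```

```text
31 rows slide [0.135 0.054 0.03 ] rot [-0.278 -0.061  0.86 ] mm/row 22.3
30 rows slide [0.14  0.056 0.031] rot [-0.287 -0.063  0.889] mm/row 23.0
```

Emit:
play_rows(rows=[{"slide":[0.067,0.027,0.015],"delta_rot":[-0.139,-0.03,0.43],"fingers":1},{"slide":[0.135,0.054,0.03],"delta_rot":[-0.278,-0.061,0.86],"fingers":1},{"slide":[0.135,0.054,0.03],"delta_rot":[-0.278,-0.061,0.86],"fingers":1},{"slide":[0.135,0.054,0.03],"delta_rot":[-0.278,-0.061,0.86],"fingers":1},{"slide":[0.135,0.054,0.03],"delta_rot":[-0.278,-0.061,0.86],"fingers":1},{"slide":[0.135,0.054,0.03],"delta_rot":[-0.278,-0.061,0.86],"fingers":1},{"slide":[0.135,0.054,0.03],"delta_rot":[-0.278,-0.061,0.86],"fingers":1},{"slide":[0.135,0.054,0.03],"delta_rot":[-0.278,-0.061,0.86],"fingers":1}])

```text
time_s: 2.62
tcp_pos: [0.5867, 0.1004, 0.2703]
eef_rot: [-165.4, -23.3, -43.4]
contact_force: [0.3, 0.6, 0.1]
gripper_width: 0.0881
gripper_force: 0.0
```

Run:
```python
from h import *
print(r.get_state()['joints'],pose()[0],pose()[1].as_euler('xyz',degrees=True))
rows([.46,-.343,.22],down(-135),23)
rows([.46,-.343,.22],down(-135),24)
```

```text
[ 39.0669647   -2.72328994 -39.45465834  33.03621715 -39.48543317
 -12.7694671 ] [0.58674128 0.10038135 0.27025333] [-165.40714189  -23.30104079  -43.43732674]
23 rows slide [0.138 0.055 0.03 ] rot [-0.283 -0.062  0.879] mm/row 22.8
24 rows slide [0.133 0.053 0.029] rot [-0.272 -0.06   0.842] mm/row 21.8
```

Emit:
play_rows(rows=[{"slide":[0.135,0.054,0.03],"delta_rot":[-0.278,-0.061,0.86],"fingers":1},{"slide":[0.135,0.054,0.03],"delta_rot":[-0.278,-0.061,0.86],"fingers":1},{"slide":[0.135,0.054,0.03],"delta_rot":[-0.278,-0.061,0.86],"fingers":1},{"slide":[0.135,0.054,0.03],"delta_rot":[-0.278,-0.061,0.86],"fingers":1},{"slide":[0.135,0.054,0.03],"delta_rot":[-0.278,-0.061,0.86],"fingers":1},{"slide":[0.135,0.054,0.03],"delta_rot":[-0.278,-0.061,0.86],"fingers":1},{"slide":[0.135,0.054,0.03],"delta_rot":[-0.278,-0.061,0.86],"fingers":1},{"slide":[0.135,0.054,0.03],"delta_rot":[-0.278,-0.061,0.86],"fingers":1}])

```text
time_s: 3.62
tcp_pos: [0.6329, -0.0692, 0.2735]
eef_rot: [-165.8, -13.0, -74.9]
contact_force: [-0.3, -0.1, 0.6]
gripper_width: 0.0877
gripper_force: 0.0
```

Emit:
play_rows(rows=[{"slide":[0.135,0.054,0.03],"delta_rot":[-0.278,-0.061,0.86],"fingers":1},{"slide":[0.135,0.054,0.03],"delta_rot":[-0.278,-0.061,0.86],"fingers":1},{"slide":[0.135,0.054,0.03],"delta_rot":[-0.278,-0.061,0.86],"fingers":1},{"slide":[0.135,0.054,0.03],"delta_rot":[-0.278,-0.061,0.86],"fingers":1},{"slide":[0.135,0.054,0.03],"delta_rot":[-0.278,-0.061,0.86],"fingers":1},{"slide":[0.135,0.054,0.03],"delta_rot":[-0.278,-0.061,0.86],"fingers":1},{"slide":[0.135,0.054,0.03],"delta_rot":[-0.278,-0.061,0.86],"fingers":1},{"slide":[0.135,0.054,0.03],"delta_rot":[-0.278,-0.061,0.86],"fingers":1}])

```text
time_s: 4.62
tcp_pos: [0.5829, -0.2361, 0.2505]
eef_rot: [-171.5, -4.3, -105.7]
contact_force: [-0.1, 0.1, -0.1]
gripper_width: 0.0874
gripper_force: 0.0
```

Emit:
play_rows(rows=[{"slide":[0.135,0.054,0.03],"delta_rot":[-0.278,-0.061,0.86],"fingers":1},{"slide":[0.135,0.054,0.03],"delta_rot":[-0.278,-0.061,0.86],"fingers":1},{"slide":[0.135,0.054,0.03],"delta_rot":[-0.278,-0.061,0.86],"fingers":1},{"slide":[0.135,0.054,0.03],"delta_rot":[-0.278,-0.061,0.86],"fingers":1},{"slide":[0.135,0.054,0.03],"delta_rot":[-0.278,-0.061,0.86],"fingers":1},{"slide":[0.135,0.054,0.03],"delta_rot":[-0.278,-0.061,0.86],"fingers":1},{"slide":[0.1,0.04,0.022],"delta_rot":[-0.2,-0.045,0.65],"fingers":1},{"slide":[0,0,0],"delta_rot":[0,0,0],"fingers":1}])

```text
time_s: 5.62
tcp_pos: [0.4752, -0.3356, 0.2212]
eef_rot: [-179.1, -0.2, -132.1]
contact_force: [-0.5, 0.2, -0.2]
gripper_width: 0.088
gripper_force: 0.0
```

Run:
```python
from h import *
import pickle
print(r.get_state()['joints'],pose()[0],pose()[1].as_euler('xyz',degrees=True))
c=wcap();pickle.dump(c,open('w2.pkl','wb'));print(proj(c,[[.46,-.343,.12]]))
cv2.imwrite('pics/w2.png',cv2.resize(c['image'],(800,500),interpolation=cv2.INTER_CUBIC))
```

```text
[-15.55359755  11.47090999 -12.9052041    0.69368179 -64.87986142
 -26.80874443] [ 0.47519422 -0.33563944  0.22117313] [-179.05239916   -0.22909488 -132.07383142]
[[334.37314706 182.57934901]]
```

View pics/w2.png

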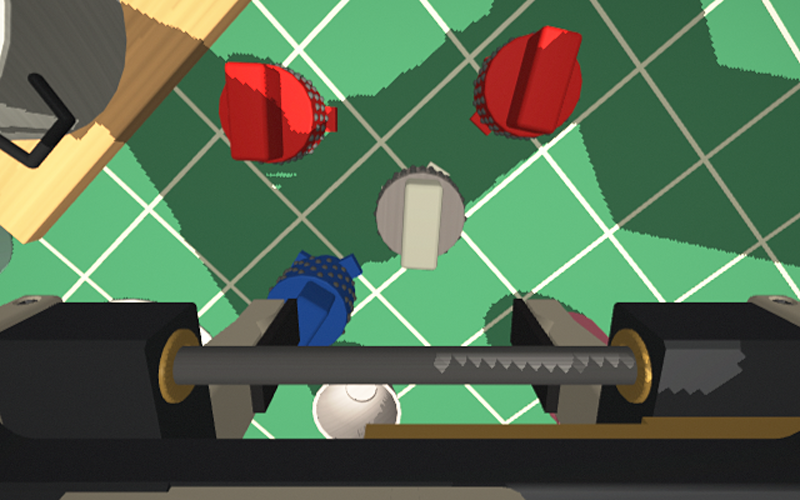

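Run:
```python
from h import *
import pickle
c=pickle.load(open('w2.pkl','rb'))
P=[atz(c,u/1.25,v/1.25,.12)[:2] for u,v in((407,181),(443,183),(437,269),(400,266))]
a,b=(P[0]+P[1])/2,(P[2]+P[3])/2;print('centre',(a+b)/2,np.hypot(*(b-a)),np.hypot(*(P[0]-P[1])),'ang',np.degrees(np.arctan2(*(b-a)[::-1])))
ct=(a+b)/2
q=atz(c,437/1.25,168/1.25,.01)[:2]-ct;print('tooth',q,np.degrees(np.arctan2(q[1],q[0])))
yaw=np.degrees(np.arctan2(*(b-a)[::-1]))-180
R=down(yaw);print(yaw);rows([*ct,.15],R,3);rows([*ct,.09],R,4)
```

```text
centre [ 0.45730628 -0.34252905] 0.055368620555966815 0.022102062127485785 ang 44.39816250772572
tooth [-0.02899028 -0.00918856] -162.41382067954353
-135.60183749227429
3 rows slide [0.039 0.021 0.159] rot [-0.073 -0.014  0.262] mm/row 24.7
4 rows slide [0.029 0.017 0.219] rot [-0.055 -0.011  0.197] mm/row 33.2
```

The grip measures 55 x 22 mm at (0.457, -0.3425), and the tooth at -162° confirms drum +x at -45.6°. Descending to grasp.

Emit:
play_rows(rows=[{"slide":[0.038,0.021,0.1],"delta_rot":[-0.073,-0.014,0.262],"fingers":1},{"slide":[0.039,0.021,0.159],"delta_rot":[-0.073,-0.014,0.262],"fingers":1},{"slide":[0.039,0.021,0.17],"delta_rot":[-0.073,-0.014,0.262],"fingers":1},{"slide":[0,0,0.17],"delta_rot":[0,0,0],"fingers":1},{"slide":[0,0,0.15],"delta_rot":[0,0,0],"fingers":1},{"slide":[0,0,0.08],"delta_rot":[0,0,0],"fingers":1},{"slide":[0,0,0.03],"delta_rot":[0,0,0],"fingers":1},{"slide":[0,0,0],"delta_rot":[0,0,0],"fingers":1}])

```text
time_s: 6.68
tcp_pos: [0.4572, -0.3424, 0.0931]
eef_rot: [-180.0, -0.0, -135.6]
contact_force: [0.3, 0.2, 0.5]
gripper_width: 0.088
gripper_force: 0.0
```

Run:
```python
from h import *
print(pose()[0],pose()[1].as_euler('xyz',degrees=True));plan([.4573,-.3425,.0905],down(-135.6))
```

```text
[ 0.45722968 -0.34242408  0.09312829] [-1.79955830e+02 -3.65497264e-03 -1.35598595e+02]
shift/.15 total [ 0.    -0.001  0.018] rot/.08 total [-0.01  -0.001  0.   ]
```

Emit:
play_rows(rows=[{"slide":[0,0,0.018],"delta_rot":[0,0,0],"fingers":-1},{"slide":[0,0,0],"delta_rot":[0,0,0],"fingers":-1},{"slide":[0,0,0],"delta_rot":[0,0,0],"fingers":-1},{"slide":[0,0,0],"delta_rot":[0,0,0],"fingers":-1},{"slide":[0,0,0],"delta_rot":[0,0,0],"fingers":-1},{"slide":[0,0,0],"delta_rot":[0,0,0],"fingers":-1}], squeeze=50)

```text
time_s: 7.42
tcp_pos: [0.457, -0.3424, 0.0903]
eef_rot: [-180.0, -0.0, -135.6]
contact_force: [-0.0, -0.2, -0.2]
gripper_width: 0.033
gripper_force: 0.0
```

Run:
```python
from h import *
print(pose()[0],pose()[1].as_euler('xyz',degrees=True),r.get_state()['gripper_width'])
xs=G.apply([np.cos(np.radians(35)),0,np.sin(np.radians(35))])
m=np.array([.5954,.1961,.1473])-.0007*xs
print('m',m)
p0,R0=pose();up=p0+[0,0,.15]
# standoff: foot 20 mm outside mouth: TCP = foot + (.0905)zs
R1=sock(238.5);p1=m+zs*(.02+.0905);print(p1,R1.as_euler('xyz',degrees=True))
print(np.degrees((R0.inv()*R1).magnitude()))
for n in(30,34,38):rows(p1,R1,n,up,R0)
```

```text
[ 0.45696979 -0.34243376  0.09027524] [-1.79970304e+02 -5.31054838e-03 -1.35612236e+02] 0.032977487578598905
m [0.59483039 0.19603409 0.1468985 ]
[0.53187023 0.18874936 0.2374148 ] [-149.16173953  -17.43915681  -56.74440066]
89.46110776726667
30 rows slide [-0.13  -0.005 -0.009] rot [ 0.273 -0.05  -0.588] mm/row 19.6
34 rows slide [-0.115 -0.005 -0.008] rot [ 0.241 -0.044 -0.519] mm/row 17.3
38 rows slide [-0.103 -0.005 -0.007] rot [ 0.216 -0.04  -0.464] mm/row 15.4
```

Emit:
play_rows(rows=[{"slide":[0,0,0],"delta_rot":[0,0,0],"fingers":-1},{"slide":[0,0,0],"delta_rot":[0,0,0],"fingers":-1},{"slide":[0,0,0],"delta_rot":[0,0,0],"fingers":-1}])

```text
time_s: 7.8
tcp_pos: [0.457, -0.3424, 0.0903]
eef_rot: [-180.0, -0.0, -135.6]
contact_force: [-0.0, 0.1, -0.9]
gripper_width: 0.0238
gripper_force: 50.0
```

```bash
cat >> h.py <<'E'
def sim(d,w,n,p,R,every=6):
    for k in range(n):
        p=p+R.apply(np.array(d)*.15);R=R*Ro.from_rotvec(np.array(w)*.08)
        if k%every==every-1 or k==n-1:print(k+1,'tcp',p.round(3),'foot',(p+R.apply([0,0,.0905])).round(3))
    return p,R
E
python3 - <<'E'
from h import *
s=r.get_state();print(s['gripper_width'],s['gripper_force'])
p0,R0=pose();up=p0+[0,0,.16];R1=sock(238.5)
rows([.56,.185,.31],R1,30,up,R0)
p,R=sim([-.131,-.021,.012],[.273,-.05,-.588],30,up,R0)
E
```

```text
0.023776835306790287 49.986716508865356
30 rows slide [-0.13  -0.017 -0.021] rot [ 0.273 -0.05  -0.588] mm/row 19.8
6 tcp [ 0.546 -0.263  0.241] foot [ 0.557 -0.269  0.151]
12 tcp [ 0.61  -0.162  0.233] foot [ 0.632 -0.17   0.146]
18 tcp [ 0.645 -0.049  0.223] foot [ 0.678 -0.055  0.139]
24 tcp [0.648 0.07  0.205] foot [0.692 0.068 0.126]
30 tcp [0.621 0.183 0.177] foot [0.672 0.189 0.103]
```

Emit:
play_rows(rows=[{"slide":[0,0,-0.08],"delta_rot":[0,0,0],"fingers":-1},{"slide":[0,0,-0.18],"delta_rot":[0,0,0],"fingers":-1},{"slide":[0,0,-0.25],"delta_rot":[0,0,0],"fingers":-1},{"slide":[0,0,-0.25],"delta_rot":[0,0,0],"fingers":-1},{"slide":[0,0,-0.2],"delta_rot":[0,0,0],"fingers":-1},{"slide":[0,0,-0.11],"delta_rot":[0,0,0],"fingers":-1},{"slide":[0,0,0],"delta_rot":[0,0,0],"fingers":-1}])

```text
time_s: 8.68
tcp_pos: [0.4572, -0.3424, 0.2516]
eef_rot: [-179.9, 0.1, -135.6]
contact_force: [-0.7, 0.2, -3.9]
gripper_width: 0.0241
gripper_force: 50.0
```

Run:
```python
from h import *
s=r.get_state();print(s['gripper_width'],s['contact_force'],s['joints'])
p0,R0=pose();print(p0);R1=sock(238.5)
rows([.56,.185,.31],R1,30)
sim([-.13,-.017,-.021],[.273,-.05,-.588],30,p0,R0)
```

```text
0.02405898744397356 [-0.72471738  0.16315919 -3.85787013] [-1.72019977e+01  9.83882302e+00 -1.06108962e+01  8.90214272e-03
 -6.94276285e+01 -2.84190368e+01]
[ 0.45719754 -0.34238265  0.25156466]
30 rows slide [-0.13  -0.016 -0.02 ] rot [ 0.273 -0.05  -0.588] mm/row 19.8
6 tcp [ 0.541 -0.261  0.272] foot [ 0.552 -0.266  0.182]
12 tcp [ 0.597 -0.157  0.293] foot [ 0.619 -0.165  0.205]
18 tcp [ 0.619 -0.042  0.309] foot [ 0.653 -0.048  0.226]
24 tcp [0.607 0.077 0.317] foot [0.651 0.075 0.238]
30 tcp [0.562 0.187 0.313] foot [0.613 0.193 0.239]
```

Emit:
play_rows(rows=[{"slide":[-0.065,-0.008,-0.01],"delta_rot":[0.136,-0.025,-0.294],"fingers":-1},{"slide":[-0.13,-0.016,-0.02],"delta_rot":[0.273,-0.05,-0.588],"fingers":-1},{"slide":[-0.13,-0.016,-0.02],"delta_rot":[0.273,-0.05,-0.588],"fingers":-1},{"slide":[-0.13,-0.016,-0.02],"delta_rot":[0.273,-0.05,-0.588],"fingers":-1},{"slide":[-0.13,-0.016,-0.02],"delta_rot":[0.273,-0.05,-0.588],"fingers":-1},{"slide":[-0.13,-0.016,-0.02],"delta_rot":[0.273,-0.05,-0.588],"fingers":-1},{"slide":[-0.13,-0.016,-0.02],"delta_rot":[0.273,-0.05,-0.588],"fingers":-1},{"slide":[-0.13,-0.016,-0.02],"delta_rot":[0.273,-0.05,-0.588],"fingers":-1}])

```text
time_s: 9.68
tcp_pos: [0.5576, -0.2346, 0.2754]
eef_rot: [-170.4, 0.0, -115.2]
contact_force: [-0.0, 0.2, -3.6]
gripper_width: 0.0239
gripper_force: 50.0
```

Emit:
play_rows(rows=[{"slide":[-0.13,-0.016,-0.02],"delta_rot":[0.273,-0.05,-0.588],"fingers":-1},{"slide":[-0.13,-0.016,-0.02],"delta_rot":[0.273,-0.05,-0.588],"fingers":-1},{"slide":[-0.13,-0.016,-0.02],"delta_rot":[0.273,-0.05,-0.588],"fingers":-1},{"slide":[-0.13,-0.016,-0.02],"delta_rot":[0.273,-0.05,-0.588],"fingers":-1},{"slide":[-0.13,-0.016,-0.02],"delta_rot":[0.273,-0.05,-0.588],"fingers":-1},{"slide":[-0.13,-0.016,-0.02],"delta_rot":[0.273,-0.05,-0.588],"fingers":-1},{"slide":[-0.13,-0.016,-0.02],"delta_rot":[0.273,-0.05,-0.588],"fingers":-1},{"slide":[-0.13,-0.016,-0.02],"delta_rot":[0.273,-0.05,-0.588],"fingers":-1}])

```text
time_s: 10.68
tcp_pos: [0.6121, -0.0884, 0.2998]
eef_rot: [-161.0, -3.6, -93.8]
contact_force: [0.2, -0.3, -4.1]
gripper_width: 0.0236
gripper_force: 50.0
```

Emit:
play_rows(rows=[{"slide":[-0.13,-0.016,-0.02],"delta_rot":[0.273,-0.05,-0.588],"fingers":-1},{"slide":[-0.13,-0.016,-0.02],"delta_rot":[0.273,-0.05,-0.588],"fingers":-1},{"slide":[-0.13,-0.016,-0.02],"delta_rot":[0.273,-0.05,-0.588],"fingers":-1},{"slide":[-0.13,-0.016,-0.02],"delta_rot":[0.273,-0.05,-0.588],"fingers":-1},{"slide":[-0.13,-0.016,-0.02],"delta_rot":[0.273,-0.05,-0.588],"fingers":-1},{"slide":[-0.13,-0.016,-0.02],"delta_rot":[0.273,-0.05,-0.588],"fingers":-1},{"slide":[-0.13,-0.016,-0.02],"delta_rot":[0.273,-0.05,-0.588],"fingers":-1},{"slide":[-0.13,-0.016,-0.02],"delta_rot":[0.273,-0.05,-0.588],"fingers":-1}])

```text
time_s: 11.68
tcp_pos: [0.6061, 0.0689, 0.312]
eef_rot: [-153.4, -10.3, -73.1]
contact_force: [-0.1, -0.1, -2.2]
gripper_width: 0.0237
gripper_force: 50.0
```

Run:
```python
from h import *
s=r.get_state();print(s['gripper_width'],s['joints'])
p0,R0=pose();print(p0);R1=sock(238.5)
for n in(6,7):rows([.56,.185,.31],R1,n)
```

```text
0.023675141281418784 [ 33.74432822  -4.54983094 -33.94081962  26.09270389 -40.09568091
 -31.52951551]
[0.60607531 0.06893971 0.31203681]
6 rows slide [-0.136 -0.018 -0.024] rot [ 0.294 -0.053 -0.632] mm/row 20.9
7 rows slide [-0.117 -0.016 -0.02 ] rot [ 0.252 -0.045 -0.542] mm/row 17.9
```

Emit:
play_rows(rows=[{"slide":[-0.13,-0.016,-0.02],"delta_rot":[0.273,-0.05,-0.588],"fingers":-1},{"slide":[-0.13,-0.016,-0.02],"delta_rot":[0.273,-0.05,-0.588],"fingers":-1},{"slide":[-0.13,-0.016,-0.02],"delta_rot":[0.273,-0.05,-0.588],"fingers":-1},{"slide":[-0.13,-0.016,-0.02],"delta_rot":[0.273,-0.05,-0.588],"fingers":-1},{"slide":[-0.13,-0.016,-0.02],"delta_rot":[0.273,-0.05,-0.588],"fingers":-1},{"slide":[-0.1,-0.012,-0.016],"delta_rot":[0.21,-0.04,-0.45],"fingers":-1},{"slide":[-0.06,-0.008,-0.01],"delta_rot":[0.14,-0.02,-0.3],"fingers":-1},{"slide":[0,0,0],"delta_rot":[0,0,0],"fingers":-1}])

```text
time_s: 12.68
tcp_pos: [0.5609, 0.1827, 0.3075]
eef_rot: [-149.3, -17.2, -57.3]
contact_force: [0.1, -0.4, -3.0]
gripper_width: 0.0239
gripper_force: 50.0
```

```bash
cat >> h.py <<'E'
M=np.array([.5948,.1960,.1469])
def gap(h,a=238.5,m=M): # TCP for foot h above seat
    return m+zs*(h-.034+.0903)
def where(m=M):
    p,R=pose();xs=G.apply([np.cos(np.radians(35)),0,np.sin(np.radians(35))]);ys=np.cross(zs,xs)
    f=p+R.apply([0,0,.0903])-(m-.034*zs);yt=R.apply([0,1,0]);s=r.get_state();F=np.array(s['contact_force'])
    print('t',s['time_s'],'foot in socket mm',(np.array([f@xs,f@ys,f@zs])*1e3).round(1),'tilt err',np.degrees(np.arccos(-R.apply([0,0,1])@zs)).round(2),'a',(90-np.degrees(np.arctan2(yt@ys,yt@xs)))%360,'F sock',np.round([F@xs,F@ys,F@zs],1),'M.z',np.round(np.array(s['moment'])@zs,2),'w',round(s['gripper_width'],4))
E
python3 - <<'E'
from h import *
print(r.get_state()['joints'],pose()[0]);where();rows(gap(.06),sock(238.5),4)
c=r.capture('side');cv2.imwrite('pics/side1.png',cv2.resize(c['image'][60:260,180:480],(800,533),interpolation=cv2.INTER_CUBIC))
E
```

```text
[ 46.22648104  -9.00448296 -46.06225838  43.03367825 -32.44942449
 -41.57577689] [0.56087212 0.18267207 0.30749904]
t 12.675 foot in socket mm [62.9 -9.6 95.5] tilt err 0.3 a 239.07581308914493 F sock [-1.7 -0.4 -2.5] M.z -0.04 w 0.0239
4 rows slide [-0.068  0.082  0.059] rot [ 0.016 -0.002 -0.031] mm/row 18.3
```

View pics/side1.png

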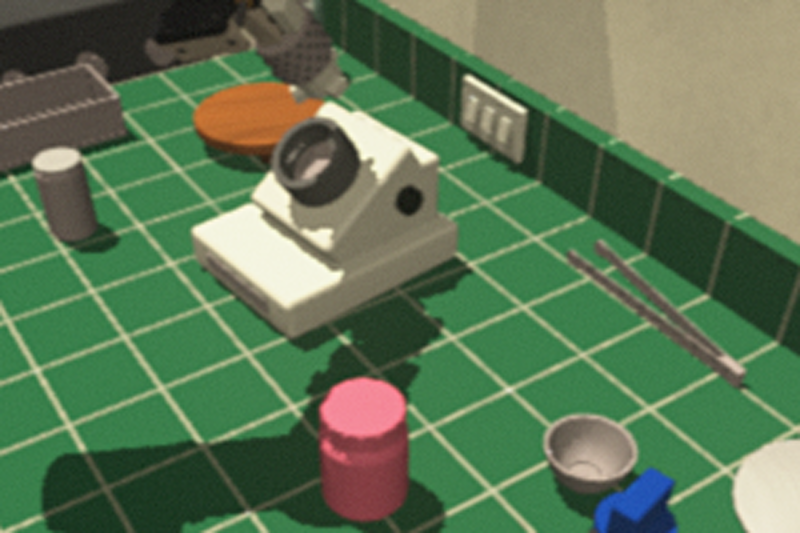

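The drum is held straight above the grater with its teeth visible at about (320,88). Next, the standoff on the socket axis.

Emit:
play_rows(rows=[{"slide":[-0.04,0.05,0.035],"delta_rot":[0.016,-0.002,-0.031],"fingers":-1},{"slide":[-0.07,0.082,0.06],"delta_rot":[0.016,-0.002,-0.031],"fingers":-1},{"slide":[-0.07,0.082,0.06],"delta_rot":[0.016,-0.002,-0.031],"fingers":-1},{"slide":[-0.06,0.07,0.055],"delta_rot":[0.016,-0.002,-0.031],"fingers":-1},{"slide":[-0.032,0.044,0.026],"delta_rot":[0,0,0],"fingers":-1},{"slide":[0,0,0],"delta_rot":[0,0,0],"fingers":-1},{"slide":[0,0,0],"delta_rot":[0,0,0],"fingers":-1}])

```text
time_s: 13.6
tcp_pos: [0.5291, 0.188, 0.2426]
eef_rot: [-149.1, -17.4, -56.9]
contact_force: [0.1, -0.3, -4.0]
gripper_width: 0.024
gripper_force: 50.0
```

Run:
```python
from h import *
print(r.get_state()['joints']);where();plan(gap(.04),sock(238.5))
c=wcap();s=r.capture('scene')
print('m proj',proj(c,[M]),proj(s,[M]))
a=cv2.resize(c['image'],(560,350));b=cv2.resize(s['image'][95:200,350:490],(400,300),interpolation=cv2.INTER_CUBIC)
d=r.capture('side');e=cv2.resize(d['image'][70:175,225:365],(400,300),interpolation=cv2.INTER_CUBIC)
import pickle;pickle.dump((c,s,d),open('st.pkl','wb'))
cv2.imwrite('pics/st.png',np.vstack([np.hstack([b,e]),np.hstack([cv2.resize(c['image'][0:300,100:580],(480,300)),np.zeros((300,320,3),np.uint8)])]))
```

```text
[ 42.42367137  -8.45211968 -57.7805628   61.65485363 -22.4617302
 -58.93421235]
t 13.6 foot in socket mm [ 0.7 -0.5 60. ] tilt err 0.04 a 238.6058034183343 F sock [-2.3 -0.3 -3.3] M.z -0.06 w 0.024
shift/.15 total [-0.005  0.003  0.134] rot/.08 total [ 0.004 -0.007 -0.023]
m proj [[323.33451723 196.52369535]] [[414.50420409 141.23293342]]
```

View pics/st.png

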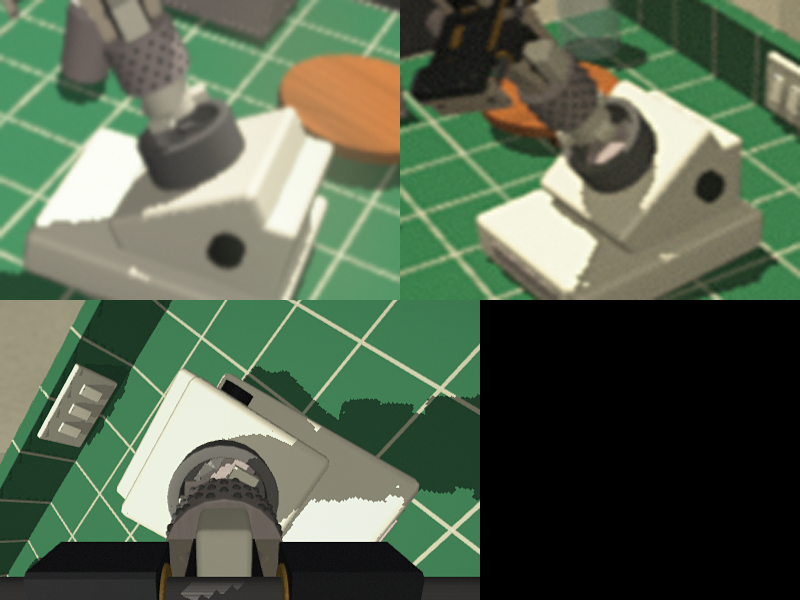

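Run:
```python
from h import *
import pickle
c,s,d=pickle.load(open('st.pkl','rb'))
xs=G.apply([np.cos(np.radians(35)),0,np.sin(np.radians(35))]);ys=np.cross(zs,xs)
t=np.linspace(0,6.28,200)[:,None]
for rr in(.046,.036):
    q=proj(c,M+rr*(np.cos(t)*xs+np.sin(t)*ys));print(rr,'cols',q[:,0].min()-100,q[:,0].max()-100,'top row',q[:,1].min()+300)
g=cv2.cvtColor(c['image'],cv2.COLOR_BGR2GRAY)
print('col profile', g[125:165,324].tolist());print('row196 left',g[196,255:285].tolist(),'right',g[196,365:395].tolist())
```

```text
0.046 cols 169.02749894824007 277.64481603100546 top row 441.81952089986373
0.036 cols 180.85113124515613 265.8234829780958 top row 454.15039444699465
col profile [238, 237, 237, 238, 238, 238, 237, 237, 238, 238, 238, 238, 241, 226, 115, 52, 37, 44, 42, 39, 65, 106, 122, 121, 120, 121, 120, 119, 119, 118, 118, 113, 103, 103, 100, 100, 100, 100, 98, 95]
row196 left [238, 238, 238, 238, 238, 238, 239, 238, 239, 238, 239, 245, 156, 128, 123, 125, 123, 122, 121, 118, 118, 117, 113, 93, 40, 89, 94, 93, 94, 94] right [37, 31, 58, 63, 63, 65, 64, 63, 65, 64, 66, 64, 59, 88, 139, 141, 139, 139, 139, 138, 138, 139, 138, 140, 139, 140, 138, 138, 138, 139]
```

```bash
cat > fit.py <<'E'
from h import *
import pickle
from scipy.ndimage import map_coordinates
from scipy.optimize import least_squares
xs=G.apply([np.cos(np.radians(35)),0,np.sin(np.radians(35))]);ys=np.cross(zs,xs)
def ring(c,C,R0,lo,hi,angs,sign):
    g=cv2.cvtColor(c['image'],cv2.COLOR_BGR2GRAY).astype(float);pts=[]
    rr=np.arange(lo,hi,.00025)
    for a in angs:
        X=C+rr[:,None]*(np.cos(a)*xs+np.sin(a)*ys);q=proj(c,X);v=map_coordinates(g,[q[:,1],q[:,0]],order=1)
        v=np.convolve(v,np.ones(3)/3,'same');dv=sign*np.gradient(v)[3:-3];k=dv.argmax();pts.append((a,rr[k+3],dv[k]))
    return np.array(pts)
w1=pickle.load(open('w1.pkl','rb'));st=pickle.load(open('st.pkl','rb'))[0]
A=np.radians(np.arange(0,360,15))
for n,c in(('w1',w1),('st',st)):
    o=ring(c,M,.046,.040,.054,A,1);i=ring(c,M,.036,.031,.041,A,1)
    print(n);print('out',[(int(round(np.degrees(a))),round(x*1e3,1),int(g)) for a,x,g in o]);print('in',[(int(round(np.degrees(a))),round(x*1e3,1),int(g)) for a,x,g in i])
R=pose()[1];print('tool x,y in socket',(R.apply([1,0,0])@xs).round(2),(R.apply([1,0,0])@ys).round(2))
E
python3 fit.py
```

```text
w1
out [(0, np.float64(46.0), 20), (15, np.float64(46.8), 22), (30, np.float64(47.0), 23), (45, np.float64(47.5), 20), (60, np.float64(47.5), 26), (75, np.float64(48.0), 23), (90, np.float64(48.3), 20), (105, np.float64(48.3), 22), (120, np.float64(48.3), 21), (135, np.float64(48.3), 19), (150, np.float64(48.3), 17), (165, np.float64(49.5), 15), (180, np.float64(48.3), 5), (195, np.float64(48.0), 4), (210, np.float64(47.5), 5), (225, np.float64(47.3), 6), (240, np.float64(47.0), 5), (255, np.float64(46.8), 7), (270, np.float64(52.8), 26), (285, np.float64(47.0), 25), (300, np.float64(46.0), 25), (315, np.float64(45.8), 26), (330, np.float64(46.0), 24), (345, np.float64(46.0), 28)]
in [(0, np.float64(36.5), 8), (15, np.float64(37.3), 6), (30, np.float64(37.8), 9), (45, np.float64(37.8), 11), (60, np.float64(37.8), 13), (75, np.float64(38.5), 11), (90, np.float64(38.3), 13), (105, np.float64(38.8), 11), (120, np.float64(38.5), 11), (135, np.float64(38.5), 10), (150, np.float64(38.5), 8), (165, np.float64(39.0), 8), (180, np.float64(38.5), 7), (195, np.float64(38.0), 7), (210, np.float6
[... 959 characters left out ...]
n [(0, np.float64(36.0), 10), (15, np.float64(36.8), 14), (30, np.float64(38.0), 15), (45, np.float64(36.0), 8), (60, np.float64(40.3), 0), (75, np.float64(31.8), 0), (90, np.float64(34.5), 2), (105, np.float64(32.0), 2), (120, np.float64(31.8), 1), (135, np.float64(31.8), 2), (150, np.float64(34.5), 2), (165, np.float64(32.8), 2), (180, np.float64(34.5), 0), (195, np.float64(38.0), 0), (210, np.float64(36.8), 5), (225, np.float64(35.8), 5), (240, np.float64(35.5), 2), (255, np.float64(35.2), 1), (270, np.float64(35.2), 2), (285, np.float64(34.8), 2), (300, np.float64(34.2), 2), (315, np.float64(35.0), 3), (330, np.float64(34.5), 9), (345, np.float64(35.5), 11)]
tool x,y in socket 0.52 -0.85
```

```bash
cat >> fit.py <<'E'
print('---')
obs=[]
for n,c,rad,lo,hi,angs in(('w1',w1,.046,.043,.0515,[a for a in range(0,360,15) if a not in(165,270)]),('st',st,.046,.043,.0515,[0,15,30,195,210,225,240,255,270,345])):
    for a,x,g in ring(c,M,rad,lo,hi,np.radians(angs),1):
        obs.append((n,c,proj(c,[M+x*(np.cos(a)*xs+np.sin(a)*ys)])[0],rad))
def res(v,sel):
    C=v;out=[]
    for n,c,q,rad in obs:
        if n not in sel: continue
        o,d=ray(c,*q);X=o+d*((C-o)@zs)/(d@zs);out.append(np.linalg.norm(X-C)-rad)
    return np.array(out)*1e3
for sel in(('w1',),('st',),('w1','st')):
    f=least_squares(res,M,args=(sel,),loss='soft_l1');dv=f.x-M
    print(sel,f.x.round(4),'shift mm xs,ys,zs',np.round(np.array([dv@xs,dv@ys,dv@zs])*1e3,1),'rms',np.sqrt(np.mean(f.fun**2)).round(2))
# same plane depth 0
for sel in(('w1',),('st',)):
    f=least_squares(lambda u:res(M+u[0]*xs+u[1]*ys+.0075*zs,sel),[0,0]);print(sel,'zs=+7.5:',(f.x*1e3).round(1),np.sqrt(np.mean(f.fun**2)).round(2))
E
python3 fit.py | sed -n '/---/,$p'
```

```text
---
('w1',) [0.5901 0.1965 0.1535] shift mm xs,ys,zs [-0.   1.1  8.1] rms 0.23
('st',) [0.5912 0.1957 0.1529] shift mm xs,ys,zs [0.5 0.2 7. ] rms 0.5
('w1', 'st') [0.5902 0.1964 0.1534] shift mm xs,ys,zs [0.1 1.  7.9] rms 0.46
('w1',) zs=+7.5: [-0.1  1.1] 0.25
('st',) zs=+7.5: [0.5 0.1] 0.5
```

Both views agree: the mouth is about 7.7 mm further out than I first estimated, and the lateral error is under 1 mm. Updating M and moving in to meet the lips.

```bash
sed -i 's/^M=.*/M=np.array([.5905,.1963,.1532])/' h.py
python3 - <<'E'
from h import *
where();plan(gap(.052),sock(238.5));plan(gap(.022),sock(238.5))
E
```

```text
t 13.75 foot in socket mm [ 0.8 -0.9 52.6] tilt err 0.03 a 238.58922546278225 F sock [-2.8  0.2 -3.1] M.z 0.01 w 0.0237
shift/.15 total [-0.007  0.001  0.004] rot/.08 total [-0.004 -0.005 -0.019]
shift/.15 total [-0.008  0.001  0.204] rot/.08 total [-0.004 -0.005 -0.019]
```

Emit:
play_rows(rows=[{"slide":[-0.007,0.001,0.03],"delta_rot":[0,0,-0.02],"fingers":-1},{"slide":[0,0,0.03],"delta_rot":[0,0,0],"fingers":-1},{"slide":[0,0,0.03],"delta_rot":[0,0,0],"fingers":-1},{"slide":[0,0,0.03],"delta_rot":[0,0,0],"fingers":-1},{"slide":[0,0,0.03],"delta_rot":[0,0,0],"fingers":-1},{"slide":[0,0,0],"delta_rot":[0,0,0],"fingers":-1}])

```text
time_s: 14.5
tcp_pos: [0.5433, 0.1911, 0.2273]
eef_rot: [-149.6, -17.4, -56.7]
contact_force: [-1.2, 0.2, -3.7]
gripper_width: 0.0234
gripper_force: 50.0
```

Run:
```python
from h import *
where()
```

```text
t 14.5 foot in socket mm [ 2.9  0.  31.7] tilt err 0.43 a 238.4978323713637 F sock [-3.1  0.3 -2.4] M.z -0.01 w 0.0234
```

Run:
```python
from h import *
s=r.get_state();print(s['joints'],s['qd'],s['moment']);where();plan(gap(.030),sock(238.5))
```

```text
[ 37.98320568  -5.80139387 -58.21991335  68.20666617 -18.70139689
 -62.29752762] [ 0.46206923 -0.55050673  0.03040989 -0.74284061 -0.40538859  0.32197019] [-0.23670442  2.74359113  0.04625062]
t 14.5 foot in socket mm [ 2.9  0.  31.7] tilt err 0.43 a 238.4978323713637 F sock [-3.1  0.3 -2.4] M.z -0.01 w 0.0234
shift/.15 total [-0.011  0.021  0.011] rot/.08 total [0.093 0.021 0.   ]
```

Joint 3 sits at its limit (-58.22). I'll fit a simple kinematic model to the recorded states to see whether the home pose is reachable.

```bash
cat > kin.py <<'E'
from h import *
from scipy.optimize import least_squares
Z0=np.array([[0,0,1],[-1,0,0],[0,-1,0]]).astype(float) # columns: tool x=-y, tool y=-z, tool z=x
AX=lambda s4:[[0,0,1],[0,1,0],[0,-1,0],[s4,0,0],[0,-1,0],[-1,0,0]]
def fk(q,P,s4):
    a1,d1,L2,a3,L4,L6,y4,y6,z6=P
    pts=[[0,0,0],[a1,0,d1],[a1,0,d1+L2],[0,y4,d1+L2+a3],[a1+L4,y4,d1+L2+a3],[0,y6,d1+L2+a3+z6]]
    R=Ro.identity();p=np.zeros(3)
    for ax,c,t in zip(AX(s4),pts,np.radians(q)):
        c=np.array(c);Q=Ro.from_rotvec(np.array(ax)*t);p=p+R.apply(c-Q.apply(c));R=R*Q
    tcp=np.array([a1+L4+L6,y6,d1+L2+a3+z6]);return p+R.apply(tcp),R*Ro.from_matrix(Z0)
data=[([81.251,20.546,.682,0,-70.136,-16.507],[.288,.61,.227],[180,0,-25.26]),
([57.06731207,-11.85060002,-58.22601359,51.84422675,-32.60386869,-17.67667274],[.4698929,.21284881,.23868759],None),
([39.0669647,-2.72328994,-39.45465834,33.03621715,-39.48543317,-12.7694671],[.58674128,.10038135,.27025333],[-165.407,-23.301,-43.437]),
([-15.55359755,11.47090999,-12.9052041,.69368179,-64.87986142,-26.80874443],[.47519422,-.33563944,.22117313],[-179.0524,-.22909,-132.0738]),
([-17.2019977,9.83882302,-10.6108962,.00890214,-69.4276285,-28.4190368],[.45719754,-.34238265,.25156466],[-179.9,.1,-135.6]),
([33.74432822,-4.54983094,-33.94081962,26.09270389,-40.09568091,-31.52951551],[.60607531,.06893971,.31203681],[-153.4,-10.3,-73.1]),
([46.22648104,-9.00448296,-46.06225838,43.03367825,-32.44942449,-41.57577689],[.56087212,.18267207,.30749904],[-149.3,-17.2,-57.3]),
([42.42367137,-8.45211968,-57.7805628,61.65485363,-22.4617302,-58.93421235],[.5291,.188,.2426],[-149.1,-17.4,-56.9]),
([37.98320568,-5.80139387,-58.21991335,68.20666617,-18.70139689,-62.29752762],[.5433,.1911,.2273],[-149.6,-17.4,-56.7])]
def err(P,s4):
    e=[]
    for q,p,o in data:
        x,R=fk(q,P,s4);e+=list((x-p)*1e3)
        if o is not None:e+=list((R.inv()*Ro.from_euler('xyz',o,degrees=True)).as_rotvec()*57.3*3)
    return np.array(e)
best=min((least_squares(err,[.04,.33,.45,.04,.44,.25,-.19*k,-.19,0],args=(s4,)) for s4 in(1,-1) for k in(0,.5,1)),key=lambda f:f.cost)
s4=min((1,-1),key=lambda s:least_squares(err,best.x,args=(s,)).cost);P=best.x
LO=np.array([-176.03,-82.01,-58.28,-173.87,-174.79,-173.66]);HI=np.array([176.03,121.73,71.71,95.51,-.11,173.66])
def ik(p,R,q0,free=False):
    def f(q):
        x,Rr=fk(q,P,s4);return np.r_[(x-p)*1e3,(Rr.inv()*R).as_rotvec()*57.3*3]
    b=(-np.inf,np.inf) if free else (LO+.2,HI-.2)
    g=least_squares(f,np.clip(q0,b[0]+np.zeros(6)+1e-3,b[1]+np.zeros(6)-1e-3),bounds=b);return g.x,np.abs(g.fun).max()
E
python3 - <<'E'
from kin import *
print(best.cost,s4,P.round(4),np.sqrt(np.mean(best.fun**2)))
q0=np.array(r.get_state()['joints'])
for h in(.03,.02,.01,0):
    for a in(238.5,325):
        q,e=ik(gap(h),sock(a),q0,True);print(h,a,q.round(1),round(e,2))
E
```

```text
0.1389445520456204 -1 [-3.000e-04  2.006e-01  6.004e-01 -6.000e-04  4.648e-01  3.775e-01
  4.000e-04 -1.918e-01 -5.000e-04] 0.0738160278162768
0.03 238.5 [ 35.6  -5.9 -59.4  73.3 -16.9 -65.5] 0.0
0.03 325 [  35.6   -5.9  -59.4   73.3  -16.9 -152. ] 0.0
0.02 238.5 [ 31.4  -4.8 -60.   80.7 -14.1 -69.7] 0.0
0.02 325 [  31.4   -4.8  -60.    80.7  -14.1 -156.2] 0.0
0.01 238.5 [ 26.   -3.7 -60.3  90.6 -11.  -75.2] 0.0
0.01 325 [  26.    -3.7  -60.3   90.6  -11.  -161.7] 0.0
0 238.5 [ 18.7  -2.6 -60.  104.8  -7.1 -83.3] 0.0
0 325 [  18.7   -2.6  -60.   104.8   -7.1 -169.8] 0.0
```

Run:
```python
from kin import *
rng=np.random.default_rng(0)
def sols(p,R,n=60):
    S=[]
    for _ in range(n):
        q,e=ik(p,R,rng.uniform(LO,HI));
        if e<.1 and not any(np.abs(q-s).max()<2 for s in S):S.append(q)
    return S
for a in(238.5,330):
  for h in(0,.05):
    print(a,h);[print('  ',s.round(1)) for s in sols(gap(h),sock(a))]
# tilt tool about bar-closing axis (tool y) by b: grasp point fixed
print('tilted')
def tp(h,a,b):
    g=M+zs*(h-.034+.0903+.019);R=sock(a)*Ro.from_euler('y',b,degrees=True);return g+R.apply([0,0,.019]),R
for a in(238.5,258.5,278.5,298.5,330):
  for b in(-25,-15,15,25):
    for h in(0,.05):
      S=sols(*tp(h,a,b),20);print(a,b,h,[s.round(0).tolist() for s in S])
```

```text
238.5 0
238.5 0.05
   [ 41.9  -8.2 -58.   62.8 -21.9 -59.6]
330 0
330 0.05
   [  41.9   -8.2  -58.    62.8  -21.9 -151.1]
tilted
238.5 -25 0 [[30.0, 2.0, -25.0, -19.0, -36.0, 27.0]]
238.5 -25 0.05 [[33.0, -3.0, -26.0, -16.0, -40.0, 22.0]]
238.5 -15 0 [[41.0, -1.0, -42.0, 11.0, -20.0, -8.0]]
238.5 -15 0.05 [[43.0, -7.0, -41.0, 11.0, -27.0, -10.0]]
238.5 15 0 []
238.5 15 0.05 []
238.5 25 0 []
238.5 25 0.05 []
258.5 -25 0 [[28.0, 0.0, -28.0, -28.0, -28.0, 18.0]]
258.5 -25 0.05 [[32.0, -6.0, -31.0, -21.0, -31.0, 9.0]]
258.5 -15 0 [[39.0, -3.0, -51.0, 25.0, -8.0, -40.0]]
258.5 -15 0.05 [[43.0, -9.0, -48.0, 19.0, -18.0, -37.0]]
258.5 15 0 []
258.5 15 0.05 [[52.0, -3.0, -57.0, 67.0, -41.0, -93.0]]
258.5 25 0 [[51.0, 7.0, -56.0, 75.0, -47.0, -104.0]]
258.5 25 0.05 [[58.0, 2.0, -55.0, 65.0, -53.0, -98.0]]
278.5 -25 0 [[29.0, -2.0, -33.0, -34.0, -18.0, 6.0]]
278.5 -25 0.05 [[36.0, -9.0, -39.0, -18.0, -16.0, -14.0]]
278.5 -15 0 []
278.5 -15 0.05 []
278.5 15 0 [[48.0, 3.0, -54.0, 64.0, -36.0, -109.0]]
278.5 15 0.05 [[54.0, -2.0, -52.0, 54.0, -44.0, -103.0]]
278.5 25 0 [[54.0, 8.0, -49.0, 56.0, -49.0, -108.0]]
278.5 25 0.05 [[59.0, 3.0, -47.0, 50.0, -55.0, -104.0]]
298.5 -25 0 []
298.5 -25 0.05 []
298.5 -15 0 []
298.5 -15 0.05 []
298.5 15 0 [[49.0, 3.0, -49.0, 51.0, -38.0, -116.0]]
298.5 15 0.05 [[55.0, -1.0, -47.0, 44.0, -45.0, -112.0]]
298.5 25 0 [[54.0, 9.0, -41.0, 41.0, -51.0, -112.0]]
298.5 25 0.05 [[57.0, 4.0, -39.0, 37.0, -57.0, -110.0]]
330 -25 0 []
330 -25 0.05 []
330 -15 0 []
330 -15 0.05 []
330 15 0 [[48.0, 3.0, -42.0, 34.0, -38.0, -130.0]]
330 15 0.05 [[52.0, -1.0, -40.0, 30.0, -45.0, -128.0]]
330 25 0 [[49.0, 9.0, -31.0, 23.0, -52.0, -120.0]]
330 25 0.05 [[51.0, 4.0, -30.0, 21.0, -58.0, -120.0]]
```

Coaxial tool alignment is out of reach at the socket: joint 3 would need to be below -59°. A grasp tilted about the finger-closing axis should work, so I'll check b=-20 over the whole turn starting from a≈118.5 and plan a regrasp on free table.

```bash
cat >> kin.py <<'E'
GH=.109 # grasp height above foot for the tilted grasp
def tp(h,a,b=-20):
    g=M+zs*(h-.034+GH);R=sock(a)*Ro.from_euler('y',b,degrees=True);return g+R.apply([0,0,.019]),R
def path(p1,R1,n,q,p0=None,R0=None,off=None):
    if p0 is None:p0,R0=pose()
    w=(R0.inv()*R1).as_rotvec()/n;A=sum(Ro.from_rotvec(w*k).as_matrix() for k in range(n))
    d=np.linalg.solve(A,R0.inv().apply(np.array(p1)-p0));d,w=np.round(d/.15,3),np.round(w/.08,3)
    print(n,'rows slide',d.tolist(),'rot',w.tolist(),'mm/row',np.round(np.linalg.norm(d)*150,1));p,R=p0,R0;mx=0
    for k in range(n):
        p=p+R.apply(d*.15);R=R*Ro.from_rotvec(w*.08);q2,e=ik(p,R,q);mx=max(mx,np.abs(q2-q).max());q=q2
        if k in(n//3,2*n//3,n-1):print('  ',k+1,p.round(3),'foot',(p+(R.apply(off) if off is not None else 0)).round(3),'q',q.round(0),'err',round(e,2))
    print('  max joint step',mx.round(1));return p,R,q
E
python3 - <<'E'
from kin import *
import pickle
S,D=[pickle.load(open(n+'.pkl','rb')) for n in('scene','side')]
print('bowl',atz(S,335,288,.045),atz(D,402,230,.045))
for b in(-14,-20,-26):
  q=np.array([35,0,-35,30,-45,60.])
  for a in(108,118.5,150,180,210,222):
    o=[]
    for h in(0,.06):
        x,e=ik(*tp(h,a,b),q);o.append((x.round(0).tolist(),round(e,2)))
    print(b,a,o)
q=np.array(r.get_state()['joints'])
off=[0,0,.0903]
x=path([.56,.185,.31],sock(238.5),5,q,off=off)
y=path([.6,-.05,.2],down(0),16,x[2],x[0],x[1],off)
y=path([.6,-.05,.2],down(-20),16,x[2],x[0],x[1],off)
E
```

```text
bowl [ 0.63382957 -0.24130618  0.045     ] [ 0.62566827 -0.24340903  0.045     ]
-14 108 [([48.0, 3.0, -52.0, 59.0, -36.0, 67.0], np.float64(0.0)), ([55.0, -3.0, -49.0, 48.0, -45.0, 74.0], np.float64(0.0))]
-14 118.5 [([49.0, 3.0, -50.0, 52.0, -36.0, 63.0], np.float64(0.0)), ([55.0, -3.0, -47.0, 43.0, -45.0, 68.0], np.float64(0.0))]
-14 150 [([48.0, 3.0, -43.0, 35.0, -37.0, 49.0], np.float64(0.0)), ([53.0, -3.0, -41.0, 31.0, -45.0, 51.0], np.float64(0.0))]
-14 180 [([45.0, 2.0, -39.0, 24.0, -34.0, 33.0], np.float64(0.0)), ([49.0, -4.0, -38.0, 21.0, -42.0, 34.0], np.float64(0.0))]
-14 210 [([43.0, 1.0, -39.0, 16.0, -28.0, 14.0], np.float64(0.0)), ([46.0, -6.0, -38.0, 15.0, -37.0, 12.0], np.float64(0.0))]
-14 222 [([42.0, -0.0, -40.0, 14.0, -25.0, 4.0], np.float64(0.0)), ([45.0, -7.0, -39.0, 14.0, -33.0, 2.0], np.float64(0.0))]
-20 108 [([52.0, 6.0, -48.0, 53.0, -44.0, 69.0], np.float64(0.0)), ([58.0, 0.0, -46.0, 45.0, -52.0, 74.0], np.float64(0.0))]
-20 118.5 [([52.0, 6.0, -45.0, 45.0, -45.0, 66.0], np.float64(0.0)), ([57.0, 0.0, -42.0, 39.0, -53.0, 70.0], np.float64(0.0))]
-20 150 [(
[... 1677 characters left out ...]
] mm/row 16.6
   6 [0.557 0.098 0.261] foot [0.59  0.108 0.178] q [ 34.  -4. -32.  10. -41.  18.] err 0.0
   11 [0.571 0.023 0.228] foot [0.587 0.031 0.14 ] q [ 22.   5. -21.  -1. -54.  53.] err 0.0
   16 [ 0.599 -0.049  0.2  ] foot [ 0.599 -0.049  0.11 ] q [ 14.  15. -11.   0. -64.  76.] err 0.0
  max joint step 10.2
16 rows slide [0.063, 0.081, 0.04] rot [-0.327, -0.356, -0.421] mm/row 16.5
   6 [0.567 0.097 0.264] foot [0.601 0.105 0.181] q [ 34.  -3. -32.  12. -42.   9.] err 0.0
   11 [0.58  0.023 0.231] foot [0.597 0.028 0.142] q [ 22.   5. -20.   1. -53.  38.] err 0.0
   16 [ 0.6   -0.051  0.2  ] foot [ 0.6   -0.051  0.109] q [ 14.  15. -11.   0. -64.  56.] err 0.0
  max joint step 8.7
```

Run:
```python
from kin import *
q=np.array(r.get_state()['joints']);off=[0,0,.0903]
p0,R0=pose();p=p0+R0.apply([0,0,-.018])
x=path([.57,.185,.335],sock(238.5),6,q,p,R0,off)
y=path([.6,-.05,.2],down(0),18,x[2],x[0],x[1],off)
```

```text
6 rows slide [0.057, -0.073, -0.062] rot [0.015, 0.003, 0.0] mm/row 16.7
   3 [0.552 0.187 0.289] foot [0.603 0.193 0.214] q [ 46.  -9. -49.  47. -30. -46.] err 0.0
   5 [0.564 0.186 0.32 ] foot [0.615 0.192 0.246] q [ 47.  -9. -44.  41. -34. -39.] err 0.0
   6 [0.57  0.185 0.335] foot [0.622 0.191 0.261] q [ 47.  -9. -42.  39. -36. -37.] err 0.0
  max joint step 13.4
18 rows slide [0.039, 0.086, 0.04] rot [-0.236, -0.37, -0.609] mm/row 15.4
   7 [0.566 0.096 0.274] foot [0.598 0.106 0.191] q [ 33.  -4. -29.   9. -44.  21.] err 0.0
   13 [0.577 0.016 0.231] foot [0.592 0.022 0.142] q [ 20.   6. -18.  -1. -56.  56.] err 0.0
   18 [ 0.6   -0.051  0.2  ] foot [ 0.6   -0.051  0.11 ] q [ 14.  15. -11.  -0. -64.  76.] err 0.0
  max joint step 8.5
```

Emit:
play_rows(rows=[{"slide":[0,0,-0.04],"delta_rot":[0,0,0],"fingers":-1},{"slide":[0,0,-0.08],"delta_rot":[0,0,0],"fingers":-1},{"slide":[0.057,-0.073,-0.062],"delta_rot":[0.015,0.003,0],"fingers":-1},{"slide":[0.057,-0.073,-0.062],"delta_rot":[0.015,0.003,0],"fingers":-1},{"slide":[0.057,-0.073,-0.062],"delta_rot":[0.015,0.003,0],"fingers":-1},{"slide":[0.057,-0.073,-0.062],"delta_rot":[0.015,0.003,0],"fingers":-1},{"slide":[0.057,-0.073,-0.062],"delta_rot":[0.015,0.003,0],"fingers":-1},{"slide":[0.057,-0.073,-0.062],"delta_rot":[0.015,0.003,0],"fingers":-1}])

```text
time_s: 15.5
tcp_pos: [0.5698, 0.185, 0.336]
eef_rot: [-149.1, -17.4, -56.7]
contact_force: [0.3, -0.8, -3.5]
gripper_width: 0.0237
gripper_force: 50.0
```

Run:
```python
from kin import *
s=r.get_state();q=np.array(s['joints']);off=[0,0,.0903];print(pose()[0],s['gripper_width'])
y=path([.6,-.05,.2],down(0),18,q,off=off)
```

```text
[0.56980371 0.184977   0.33604426] 0.023687529789092967
18 rows slide [0.039, 0.086, 0.04] rot [-0.237, -0.369, -0.609] mm/row 15.4
   7 [0.565 0.096 0.275] foot [0.597 0.106 0.191] q [ 33.  -4. -29.   9. -44.  21.] err 0.0
   13 [0.577 0.016 0.232] foot [0.591 0.023 0.143] q [ 20.   6. -18.  -1. -56.  56.] err 0.0
   18 [ 0.599 -0.051  0.201] foot [ 0.599 -0.051  0.11 ] q [ 14.  15. -11.   0. -64.  76.] err 0.0
  max joint step 8.5
```

Emit:
play_rows(rows=[{"slide":[0.039,0.086,0.04],"delta_rot":[-0.237,-0.369,-0.609],"fingers":-1},{"slide":[0.039,0.086,0.04],"delta_rot":[-0.237,-0.369,-0.609],"fingers":-1},{"slide":[0.039,0.086,0.04],"delta_rot":[-0.237,-0.369,-0.609],"fingers":-1},{"slide":[0.039,0.086,0.04],"delta_rot":[-0.237,-0.369,-0.609],"fingers":-1},{"slide":[0.039,0.086,0.04],"delta_rot":[-0.237,-0.369,-0.609],"fingers":-1},{"slide":[0.039,0.086,0.04],"delta_rot":[-0.237,-0.369,-0.609],"fingers":-1},{"slide":[0.039,0.086,0.04],"delta_rot":[-0.237,-0.369,-0.609],"fingers":-1},{"slide":[0.039,0.086,0.04],"delta_rot":[-0.237,-0.369,-0.609],"fingers":-1}])

```text
time_s: 16.5
tcp_pos: [0.5659, 0.083, 0.267]
eef_rot: [-165.3, -13.5, -29.8]
contact_force: [-0.2, 0.5, -3.0]
gripper_width: 0.0237
gripper_force: 50.0
```

Emit:
play_rows(rows=[{"slide":[0.039,0.086,0.04],"delta_rot":[-0.237,-0.369,-0.609],"fingers":-1},{"slide":[0.039,0.086,0.04],"delta_rot":[-0.237,-0.369,-0.609],"fingers":-1},{"slide":[0.039,0.086,0.04],"delta_rot":[-0.237,-0.369,-0.609],"fingers":-1},{"slide":[0.039,0.086,0.04],"delta_rot":[-0.237,-0.369,-0.609],"fingers":-1},{"slide":[0.039,0.086,0.04],"delta_rot":[-0.237,-0.369,-0.609],"fingers":-1},{"slide":[0.039,0.086,0.04],"delta_rot":[-0.237,-0.369,-0.609],"fingers":-1},{"slide":[0.039,0.086,0.04],"delta_rot":[-0.237,-0.369,-0.609],"fingers":-1},{"slide":[0.039,0.086,0.04],"delta_rot":[-0.237,-0.369,-0.609],"fingers":-1}])

```text
time_s: 17.5
tcp_pos: [0.5895, -0.0244, 0.2125]
eef_rot: [-177.7, -3.3, -5.5]
contact_force: [0.1, 0.8, -3.2]
gripper_width: 0.0238
gripper_force: 50.0
```

Emit:
play_rows(rows=[{"slide":[0.039,0.086,0.04],"delta_rot":[-0.237,-0.369,-0.609],"fingers":-1},{"slide":[0.039,0.086,0.04],"delta_rot":[-0.237,-0.369,-0.609],"fingers":-1},{"slide":[0,0,0],"delta_rot":[0,0,0],"fingers":-1},{"slide":[0,0,0],"delta_rot":[0,0,0],"fingers":-1}])

```text
time_s: 18.0
tcp_pos: [0.5996, -0.0501, 0.2004]
eef_rot: [180.0, -0.1, -0.0]
contact_force: [-0.5, 0.8, -3.0]
gripper_width: 0.0239
gripper_force: 50.0
```

Run:
```python
from kin import *
s=r.get_state();print(*pose(),s['joints'],s['gripper_width']);plan([*pose()[0][:2],.0905],down(0))
```

```text
[ 0.59964557 -0.0500881   0.20044256] Rotation.from_matrix(array([[ 9.99999353e-01, -5.31586174e-04,  1.00526104e-03],
                            [-5.30994896e-04, -9.99999686e-01, -5.88358706e-04],
                            [ 1.00557349e-03,  5.87824537e-04, -9.99999322e-01]])) [ 1.38430995e+01  1.47086207e+01 -1.11716596e+01  5.17180488e-02
 -6.40718703e+01  7.61038658e+01] 0.023890976043728702
shift/.15 total [-0.001 -0.     0.733] rot/.08 total [ 0.007 -0.013 -0.007]
```

Emit:
play_rows(rows=[{"slide":[0,0,0.15],"delta_rot":[0,0,0],"fingers":-1},{"slide":[0,0,0.22],"delta_rot":[0,0,0],"fingers":-1},{"slide":[0,0,0.2],"delta_rot":[0,0,0],"fingers":-1},{"slide":[0,0,0.1],"delta_rot":[0,0,0],"fingers":-1},{"slide":[0,0,0.042],"delta_rot":[0,0,0],"fingers":-1},{"slide":[0,0,0.012],"delta_rot":[0,0,0],"fingers":-1},{"slide":[0,0,0.006],"delta_rot":[0,0,0],"fingers":-1},{"slide":[0,0,0],"delta_rot":[0,0,0],"fingers":-1}])

```text
time_s: 19.0
tcp_pos: [0.6001, -0.0505, 0.0916]
eef_rot: [179.9, -0.1, 0.0]
contact_force: [0.2, 0.2, -4.0]
gripper_width: 0.0235
gripper_force: 50.0
```

```bash
sed -i 's/^GH=.109/GH=.111/' kin.py
python3 - <<'E'
from kin import *
p,R=pose();s=r.get_state();print(p,s['contact_force'],s['moment'])
g=np.array([p[0],p[1],.111]);R1=down(0)*Ro.from_euler('y',-20,degrees=True)
path(g+R1.apply([0,0,.019]),R1,5,np.array(s['joints']))
E
```

```text
[ 0.60014518 -0.05050232  0.09162333] [ 0.22747778  0.22977183 -4.0224033 ] [-0.03581172  0.00972013  0.02139465]
5 rows slide [-0.009, -0.0, -0.001] rot [0.002, -0.877, 0.001] mm/row 1.4
   2 [ 0.597 -0.051  0.092] foot [ 0.597 -0.051  0.092] q [ 13.  25. -11.  -2. -62.  78.] err 0.0
   4 [ 0.595 -0.051  0.093] foot [ 0.595 -0.051  0.093] q [ 12.  29.  -4.  -3. -72.  80.] err 0.0
   5 [ 0.594 -0.051  0.093] foot [ 0.594 -0.051  0.093] q [ 11.  32.  -1.  -4. -77.  80.] err 0.0
  max joint step 5.6
```

Emit:
play_rows(rows=[{"slide":[0,0,0.008],"delta_rot":[0,0,0],"fingers":-1},{"slide":[0,0,0],"delta_rot":[0,0,0],"fingers":-1},{"slide":[0,0,0],"delta_rot":[0,0,0],"fingers":0.2},{"slide":[0,0,0],"delta_rot":[0,0,0],"fingers":0.2},{"slide":[0,0,0],"delta_rot":[0,0,0],"fingers":0.2},{"slide":[0,0,0],"delta_rot":[0,0,0],"fingers":0.2}])

```text
time_s: 19.75
tcp_pos: [0.5998, -0.0506, 0.0897]
eef_rot: [179.9, -0.0, 0.0]
contact_force: [0.6, -0.8, -0.1]
gripper_width: 0.0518
gripper_force: 0.0
```

Run:
```python
from kin import *
p,R=pose();s=r.get_state();print(p,s['contact_force'],s['gripper_width'])
g=np.array([.6002,-.0505,.111]);R1=down(0)*Ro.from_euler('y',-20,degrees=True)
path(g+R1.apply([0,0,.019]),R1,5,np.array(s['joints']))
```

```text
[ 0.5997681  -0.05055777  0.08972337] [ 0.57947377 -0.80737027 -0.05132014] 0.05183975887465931
5 rows slide [-0.009, -0.0, -0.003] rot [0.003, -0.874, 0.001] mm/row 1.4
   2 [ 0.597 -0.051  0.091] foot [ 0.597 -0.051  0.091] q [ 13.  25. -11.  -2. -62.  78.] err 0.0
   4 [ 0.595 -0.051  0.092] foot [ 0.595 -0.051  0.092] q [ 12.  29.  -4.  -3. -72.  80.] err 0.0
   5 [ 0.593 -0.051  0.093] foot [ 0.593 -0.051  0.093] q [ 11.  32.  -1.  -4. -77.  80.] err 0.0
  max joint step 5.6
```

Emit:
play_rows(rows=[{"slide":[-0.009,0,-0.003],"delta_rot":[0.003,-0.874,0.001],"fingers":0.2},{"slide":[-0.009,0,-0.003],"delta_rot":[0.003,-0.874,0.001],"fingers":0.2},{"slide":[-0.009,0,-0.003],"delta_rot":[0.003,-0.874,0.001],"fingers":0.2},{"slide":[-0.009,0,-0.003],"delta_rot":[0.003,-0.874,0.001],"fingers":0.2},{"slide":[-0.009,0,-0.003],"delta_rot":[0.003,-0.874,0.001],"fingers":0.2},{"slide":[0,0,0],"delta_rot":[0,0,0],"fingers":0.2},{"slide":[0,0,0],"delta_rot":[0,0,0],"fingers":0.2}])

```text
time_s: 20.62
tcp_pos: [0.5933, -0.0506, 0.0926]
eef_rot: [180.0, 20.0, -0.0]
contact_force: [0.4, -0.1, -0.0]
gripper_width: 0.0526
gripper_force: 0.0
```

Emit:
play_rows(rows=[{"slide":[0,0,0],"delta_rot":[0,0,0],"fingers":-1},{"slide":[0,0,0],"delta_rot":[0,0,0],"fingers":-1},{"slide":[0,0,0],"delta_rot":[0,0,0],"fingers":-1},{"slide":[0,0,0],"delta_rot":[0,0,0],"fingers":-1},{"slide":[0,0,0],"delta_rot":[0,0,0],"fingers":-1},{"slide":[0,0,0],"delta_rot":[0,0,0],"fingers":-1}], squeeze=60)

```text
time_s: 21.38
tcp_pos: [0.5934, -0.0506, 0.0931]
eef_rot: [180.0, 20.0, -0.0]
contact_force: [-1.9, 0.4, 4.0]
gripper_width: 0.0234
gripper_force: 60.0
```

```bash
cat >> kin.py <<'E'
def foot(p,R,b=-20,k=None):
    Rd=R*Ro.from_euler('y',-b,degrees=True);return p+R.apply([0,0,-.019])+Rd.apply([0,0,GH]),Rd
def where2(b=-20,m=M):
    p,R=pose();xs=G.apply([np.cos(np.radians(35)),0,np.sin(np.radians(35))]);ys=np.cross(zs,xs)
    f,Rd=foot(p,R,b);f=f-(m-.034*zs);yt=Rd.apply([0,1,0]);s=r.get_state();F=np.array(s['contact_force']);t=Rd.apply([0,0,1])
    print('t',s['time_s'],'foot mm',(np.array([f@xs,f@ys,f@zs])*1e3).round(1),'tilt',np.degrees([t@xs,t@ys]).round(2),'a',((90-np.degrees(np.arctan2(yt@ys,yt@xs)))%360).round(1),'F',np.round([F@xs,F@ys,F@zs],1),'Mz',np.round(np.array(s['moment'])@zs,2),'w',round(s['gripper_width'],4),'q',np.round(s['joints'],0))
E
python3 - <<'E'
from kin import *
p,R=pose();s=r.get_state();print(p,R.as_euler('xyz',degrees=True),s['contact_force'],s['gripper_width'],s['gripper_force'])
print('foot',foot(p,R)[0],'GH implied',(p+R.apply([0,0,-.019]))[2])
off=[0,0,0]
p1,R1=tp(.08,118.5);up=p+[0,0,.17]
o=R.inv().apply(foot(p,R)[0]-p)
x=path([.6,.05,.30],R*Ro.from_rotvec((R.inv()*R1).as_rotvec()*.5),12,np.array(s['joints']),up,R,o)
pw,_=tp(.10,118.5);path(pw+[0,0,.03],R1,12,x[2],x[0],x[1],o)
E
```

```text
[ 0.59339065 -0.05056591  0.09314225] [ 1.79995233e+02  1.99938956e+01 -3.80054535e-03] [-1.88687518  0.36500257  4.03117285] 0.02336088829074487 59.99503970146179
foot [ 5.99898953e-01 -5.05734356e-02 -2.89964675e-06] GH implied 0.11099709938396908
12 rows slide [0.012, -0.052, -0.029] rot [-0.351, 0.299, -0.51] mm/row 9.1
   5 [ 0.605 -0.01   0.28 ] foot [ 0.623 -0.013  0.189] q [ 19.  20.   5.   3. -88.  83.] err 0.0
   9 [0.605 0.024 0.292] foot [0.632 0.021 0.203] q [ 26.  16.  -2.   8. -82.  85.] err 0.0
   12 [0.6  0.05 0.3 ] foot [0.634 0.048 0.213] q [ 31.  13.  -7.  13. -77.  86.] err 0.0
  max joint step 17.2
12 rows slide [0.01, -0.084, -0.039] rot [-0.351, 0.299, -0.509] mm/row 14.0
   5 [0.567 0.111 0.311] foot [0.611 0.113 0.229] q [ 43.   6. -19.  21. -70.  83.] err 0.0
   9 [0.531 0.152 0.314] foot [0.582 0.16  0.236] q [ 53.  -0. -29.  29. -65.  78.] err 0.0
   12 [0.498 0.179 0.312] foot [0.553 0.191 0.237] q [ 61.  -4. -37.  35. -62.  74.] err 0.0
  max joint step 2.7
```

Emit:
play_rows(rows=[{"slide":[-0.031,0,-0.085],"delta_rot":[0,0,0],"fingers":-1},{"slide":[-0.07,0,-0.19],"delta_rot":[0,0,0],"fingers":-1},{"slide":[-0.097,0,-0.266],"delta_rot":[0,0,0],"fingers":-1},{"slide":[-0.097,0,-0.266],"delta_rot":[0,0,0],"fingers":-1},{"slide":[-0.062,0,-0.17],"delta_rot":[0,0,0],"fingers":-1},{"slide":[-0.031,0,-0.085],"delta_rot":[0,0,0],"fingers":-1}])

```text
time_s: 22.12
tcp_pos: [0.5936, -0.0505, 0.2643]
eef_rot: [-180.0, 19.9, -0.0]
contact_force: [-0.0, -0.2, -3.7]
gripper_width: 0.0236
gripper_force: 60.0
```

Emit:
play_rows(rows=[{"slide":[0.006,-0.026,-0.015],"delta_rot":[-0.175,0.15,-0.255],"fingers":-1},{"slide":[0.012,-0.052,-0.029],"delta_rot":[-0.351,0.299,-0.51],"fingers":-1},{"slide":[0.012,-0.052,-0.029],"delta_rot":[-0.351,0.299,-0.51],"fingers":-1},{"slide":[0.012,-0.052,-0.029],"delta_rot":[-0.351,0.299,-0.51],"fingers":-1},{"slide":[0.012,-0.052,-0.029],"delta_rot":[-0.351,0.299,-0.51],"fingers":-1},{"slide":[0.012,-0.052,-0.029],"delta_rot":[-0.351,0.299,-0.51],"fingers":-1},{"slide":[0.012,-0.052,-0.029],"delta_rot":[-0.351,0.299,-0.51],"fingers":-1},{"slide":[0.012,-0.052,-0.029],"delta_rot":[-0.351,0.299,-0.51],"fingers":-1}])

```text
time_s: 23.12
tcp_pos: [0.6054, 0.012, 0.2876]
eef_rot: [172.8, 10.7, 18.9]
contact_force: [-0.4, 0.4, -3.4]
gripper_width: 0.0237
gripper_force: 60.0
```

Run:
```python
from kin import *
p,R=pose();s=r.get_state();o=R.inv().apply(foot(p,R)[0]-p)
pw,R1=tp(.10,118.5)
path(pw+[0,0,.03],R1,15,np.array(s['joints']),off=o)
```

```text
15 rows slide [0.009, -0.083, -0.038] rot [-0.384, 0.328, -0.558] mm/row 13.8
   6 [0.58  0.088 0.306] foot [0.619 0.088 0.221] q [ 38.   9. -13.  16. -74.  84.] err 0.0
   11 [0.541 0.143 0.313] foot [0.589 0.149 0.233] q [ 50.   2. -26.  26. -67.  79.] err 0.0
   15 [0.499 0.179 0.311] foot [0.554 0.191 0.237] q [ 61.  -4. -37.  35. -62.  74.] err 0.0
  max joint step 2.9
```

Emit:
play_rows(rows=[{"slide":[0.009,-0.083,-0.038],"delta_rot":[-0.384,0.328,-0.558],"fingers":-1},{"slide":[0.009,-0.083,-0.038],"delta_rot":[-0.384,0.328,-0.558],"fingers":-1},{"slide":[0.009,-0.083,-0.038],"delta_rot":[-0.384,0.328,-0.558],"fingers":-1},{"slide":[0.009,-0.083,-0.038],"delta_rot":[-0.384,0.328,-0.558],"fingers":-1},{"slide":[0.009,-0.083,-0.038],"delta_rot":[-0.384,0.328,-0.558],"fingers":-1},{"slide":[0.009,-0.083,-0.038],"delta_rot":[-0.384,0.328,-0.558],"fingers":-1},{"slide":[0.009,-0.083,-0.038],"delta_rot":[-0.384,0.328,-0.558],"fingers":-1},{"slide":[0.009,-0.083,-0.038],"delta_rot":[-0.384,0.328,-0.558],"fingers":-1}])

```text
time_s: 24.12
tcp_pos: [0.5664, 0.1115, 0.3099]
eef_rot: [161.3, 3.5, 41.7]
contact_force: [-0.7, -0.0, -3.2]
gripper_width: 0.0235
gripper_force: 60.0
```

Emit:
play_rows(rows=[{"slide":[0.009,-0.083,-0.038],"delta_rot":[-0.384,0.328,-0.558],"fingers":-1},{"slide":[0.009,-0.083,-0.038],"delta_rot":[-0.384,0.328,-0.558],"fingers":-1},{"slide":[0.009,-0.083,-0.038],"delta_rot":[-0.384,0.328,-0.558],"fingers":-1},{"slide":[0.009,-0.083,-0.038],"delta_rot":[-0.384,0.328,-0.558],"fingers":-1},{"slide":[0.009,-0.083,-0.038],"delta_rot":[-0.384,0.328,-0.558],"fingers":-1},{"slide":[0.009,-0.083,-0.038],"delta_rot":[-0.384,0.328,-0.558],"fingers":-1},{"slide":[0.009,-0.083,-0.038],"delta_rot":[-0.384,0.328,-0.558],"fingers":-1},{"slide":[0,0,0],"delta_rot":[0,0,0],"fingers":-1}])

```text
time_s: 25.12
tcp_pos: [0.4986, 0.1791, 0.3112]
eef_rot: [149.8, 1.3, 62.3]
contact_force: [-0.3, -0.6, -3.5]
gripper_width: 0.024
gripper_force: 60.0
```

Run:
```python
from kin import *
where2();s=r.get_state();path(*tp(.055,118.5),5,np.array(s['joints']))
```

```text
t 25.125 foot mm [ 17.2  -0.7 123.7] tilt [-0.06  0.08] a 118.5 F [-2.3 -0.5 -2.6] Mz -0.75 w 0.024 q [ 61.  -4. -37.  35. -62.  74.]
5 rows slide [0.022, -0.021, 0.09] rot [-0.004, -0.002, -0.0] mm/row 14.2
   2 [0.509 0.181 0.285] foot [0.509 0.181 0.285] q [ 59.  -2. -40.  36. -58.  72.] err 0.0
   4 [0.519 0.182 0.258] foot [0.519 0.182 0.258] q [ 58.  -0. -42.  38. -54.  70.] err 0.0
   5 [0.524 0.183 0.245] foot [0.524 0.183 0.245] q [ 57.   1. -43.  40. -52.  69.] err 0.0
  max joint step 2.1
```

Emit:
play_rows(rows=[{"slide":[0.022,-0.021,0.09],"delta_rot":[-0.004,-0.002,0],"fingers":-1},{"slide":[0.022,-0.021,0.09],"delta_rot":[-0.004,-0.002,0],"fingers":-1},{"slide":[0.022,-0.021,0.09],"delta_rot":[-0.004,-0.002,0],"fingers":-1},{"slide":[0.022,-0.021,0.09],"delta_rot":[-0.004,-0.002,0],"fingers":-1},{"slide":[0.022,-0.021,0.09],"delta_rot":[-0.004,-0.002,0],"fingers":-1},{"slide":[0,0,0],"delta_rot":[0,0,0],"fingers":-1}])

```text
time_s: 25.88
tcp_pos: [0.5247, 0.182, 0.2431]
eef_rot: [149.8, 1.5, 62.0]
contact_force: [0.0, -0.2, -4.4]
gripper_width: 0.0236
gripper_force: 60.0
```

Run:
```python
from kin import *
where2();plan(*tp(.054,118.5));plan(*tp(.024,118.5))
c,s,d=wcap(),r.capture('scene'),r.capture('side')
import pickle;pickle.dump((c,s,d),open('st2.pkl','wb'))
f=lambda I,u,v,w,h:cv2.resize(I[v:v+h,u:u+w],(400,300),interpolation=cv2.INTER_CUBIC)
xs=G.apply([np.cos(np.radians(35)),0,np.sin(np.radians(35))]);ys=np.cross(zs,xs);t=np.linspace(0,6.28,90)[:,None]
for k in(c,s,d):
    I=k['image']=k['image'].copy()
    for X in(M+.046*(np.cos(t)*xs+np.sin(t)*ys),):
        for u,v in proj(k,X).astype(int):
            if 0<=u<640 and 0<=v<400:I[v,u]=(0,255,255)
cv2.imwrite('pics/st2.png',np.vstack([np.hstack([f(s['image'],360,95,120,90),f(d['image'],240,75,120,90)]),np.hstack([f(c['image'],140,40,360,270),np.zeros((300,400,3),np.uint8)])]))
```

```text
t 25.875 foot mm [-0.4 -1.4 52.9] tilt [-0.13 -0.24] a 118.6 F [-2.5 -0.2 -3.6] Mz -0.73 w 0.0236 q [ 57.   1. -43.  40. -52.  69.]
shift/.15 total [ 0.003 -0.002 -0.009] rot/.08 total [-0.01   0.06  -0.027]
shift/.15 total [ 0.073 -0.002  0.179] rot/.08 total [-0.01   0.06  -0.027]
```

View pics/st2.png

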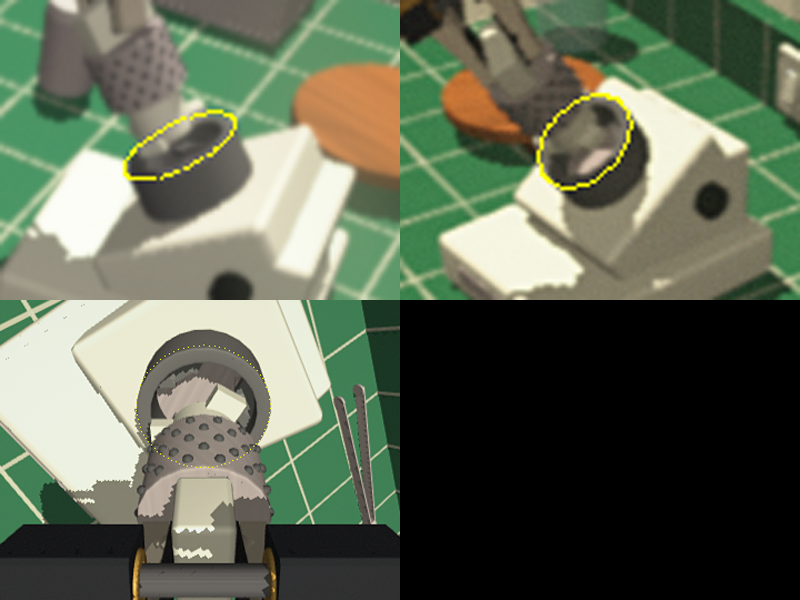

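The rim overlay matches all three views and the drum is lined up. Inserting to the lips in 4–5 mm steps.

Emit:
play_rows(rows=[{"slide":[0.003,-0.002,-0.009],"delta_rot":[-0.01,0.06,-0.027],"fingers":-1},{"slide":[0.012,0,0.033],"delta_rot":[0,0,0],"fingers":-1},{"slide":[0.012,0,0.033],"delta_rot":[0,0,0],"fingers":-1},{"slide":[0.012,0,0.033],"delta_rot":[0,0,0],"fingers":-1},{"slide":[0.012,0,0.033],"delta_rot":[0,0,0],"fingers":-1},{"slide":[0,0,0],"delta_rot":[0,0,0],"fingers":-1}])

```text
time_s: 26.78
tcp_pos: [0.5362, 0.1847, 0.2278]
eef_rot: [149.7, 1.2, 62.3]
contact_force: [-0.5, 0.1, -2.6]
gripper_width: 0.0238
gripper_force: 60.0
```

```bash
python3 -c "
from kin import *
where2();plan(*tp(.022,118.5))"
```

```text
t 26.775 foot mm [ 0.7  0.5 33.6] tilt [0.06 0.07] a 118.5 F [-1.9  0.2 -1.9] Mz -0.74 w 0.0238 q [ 55.   3. -43.  42. -49.  68.]
shift/.15 total [ 0.022 -0.002  0.074] rot/.08 total [ 0.002 -0.02  -0.007]
```

Emit:
play_rows(rows=[{"slide":[0.004,-0.001,0.025],"delta_rot":[0,0,0],"fingers":-1},{"slide":[0.009,0,0.025],"delta_rot":[0,0,0],"fingers":-1},{"slide":[0.009,0,0.025],"delta_rot":[0,0,0],"fingers":-1},{"slide":[0,0,0],"delta_rot":[0,0,0],"fingers":-1}])

```text
time_s: 27.28
tcp_pos: [0.5426, 0.1852, 0.2182]
eef_rot: [149.7, 1.2, 62.3]
contact_force: [0.0, 0.9, -4.7]
gripper_width: 0.0235
gripper_force: 60.0
```

```bash
python3 -c "
from kin import *
where2();plan(*tp(.016,118.5))"
```

```text
t 27.275 foot mm [ 0.5  0.4 22.1] tilt [0.09 0.12] a 118.5 F [-2.6  0.8 -3.9] Mz -0.76 w 0.0235 q [ 54.   4. -44.  43. -48.  68.]
shift/.15 total [ 0.011 -0.002  0.039] rot/.08 total [ 0.003 -0.032 -0.007]
```

Emit:
play_rows(rows=[{"slide":[0.005,0,0.013],"delta_rot":[0,0,0],"fingers":-1},{"slide":[0.005,0,0.013],"delta_rot":[0,0,0],"fingers":-1},{"slide":[0.005,0,0.013],"delta_rot":[0,0,0],"fingers":-1},{"slide":[0,0,0],"delta_rot":[0,0,0],"fingers":-1}])

```text
time_s: 27.78
tcp_pos: [0.5462, 0.1857, 0.2133]
eef_rot: [149.7, 1.2, 62.3]
contact_force: [-0.2, 1.0, -3.8]
gripper_width: 0.0235
gripper_force: 60.0
```

```bash
python3 -c "
from kin import *
where2();plan(*tp(.008,118.5))"
```

```text
t 27.775 foot mm [ 0.6  0.5 16. ] tilt [0.09 0.12] a 118.5 F [-2.2  1.  -3. ] Mz -0.73 w 0.0235 q [ 54.   4. -44.  43. -47.  67.]
shift/.15 total [ 0.015 -0.002  0.051] rot/.08 total [ 0.003 -0.032 -0.009]
```

Emit:
play_rows(rows=[{"slide":[0.005,0,0.013],"delta_rot":[0,0,0],"fingers":-1},{"slide":[0.005,0,0.013],"delta_rot":[0,0,0],"fingers":-1},{"slide":[0.005,0,0.013],"delta_rot":[0,0,0],"fingers":-1},{"slide":[0.005,0,0.013],"delta_rot":[0,0,0],"fingers":-1},{"slide":[0,0,0],"delta_rot":[0,0,0],"fingers":-1}])

```text
time_s: 28.4
tcp_pos: [0.5512, 0.1867, 0.2066]
eef_rot: [149.7, 1.1, 62.4]
contact_force: [2.2, 1.0, -2.6]
gripper_width: 0.0238
gripper_force: 60.0
```

```bash
python3 -c "
from kin import *
where2();plan(*tp(0,118.5))"
```

```text
t 28.4 foot mm [1.  1.  7.7] tilt [0.11 0.15] a 118.5 F [ 0.4  0.7 -3.4] Mz -0.64 w 0.0238 q [ 53.   5. -44.  44. -46.  67.]
shift/.15 total [ 0.011 -0.002  0.05 ] rot/.08 total [ 0.004 -0.04  -0.008]
```

Emit:
play_rows(rows=[{"slide":[0.002,-0.001,0.012],"delta_rot":[0,-0.02,0],"fingers":-1},{"slide":[0.002,-0.001,0.012],"delta_rot":[0,-0.02,0],"fingers":-1},{"slide":[0.003,0,0.012],"delta_rot":[0,0,0],"fingers":-1},{"slide":[0.003,0,0.01],"delta_rot":[0,0,0],"fingers":-1},{"slide":[0,0,0],"delta_rot":[0,0,0],"fingers":-1}])

```text
time_s: 29.02
tcp_pos: [0.5543, 0.1869, 0.2029]
eef_rot: [149.6, 1.2, 62.3]
contact_force: [-25.5, 5.4, 22.4]
gripper_width: 0.0239
gripper_force: 60.1
```

```bash
python3 -c "
from kin import *
where2();plan(*tp(0,118.5))"
```

```text
t 29.025 foot mm [1.6 0.6 2.8] tilt [0.19 0.05] a 118.5 F [-7.4  8.3 32.6] Mz -1.95 w 0.0239 q [ 52.   6. -45.  45. -45.  66.]
shift/.15 total [-0.    -0.006  0.02 ] rot/.08 total [ 0.026 -0.03  -0.017]
```

Emit:
play_rows(rows=[{"slide":[-0.004,-0.002,0.001],"delta_rot":[0,0,0],"fingers":-1},{"slide":[0,-0.002,0],"delta_rot":[0.149,0,0.41],"fingers":-1},{"slide":[0,-0.002,0],"delta_rot":[0.149,0,0.41],"fingers":-1},{"slide":[0,0,0],"delta_rot":[0,0,0],"fingers":-1}])

```text
time_s: 29.52
tcp_pos: [0.5541, 0.1867, 0.2027]
eef_rot: [150.9, -0.7, 59.0]
contact_force: [-18.2, 2.4, 21.4]
gripper_width: 0.0234
gripper_force: 60.0
```

```bash
python3 -c "
from kin import *
where2();plan(*tp(0,122.5))"
```

```text
t 29.525 foot mm [1.7 0.2 2.8] tilt [0.22 0.04] a 122.5 F [-2.3  4.5 27.7] Mz -1.01 w 0.0234 q [ 52.   6. -43.  43. -45.  65.]
shift/.15 total [ 0.001 -0.007  0.02 ] rot/.08 total [ 0.031 -0.033 -0.021]
```

Emit:
play_rows(rows=[{"slide":[0,-0.003,0],"delta_rot":[0.298,0,0.82],"fingers":-1},{"slide":[0,-0.003,0],"delta_rot":[0.298,0,0.82],"fingers":-1},{"slide":[0,-0.003,0],"delta_rot":[0.298,0,0.82],"fingers":-1},{"slide":[0,0,0],"delta_rot":[0,0,0],"fingers":-1}])

```text
time_s: 30.02
tcp_pos: [0.5533, 0.1878, 0.2023]
eef_rot: [155.7, -5.9, 48.9]
contact_force: [-17.2, 2.8, 20.7]
gripper_width: 0.0239
gripper_force: 60.0
```

```bash
python3 -c "
from kin import *
where2();print(r.get_state()['moment']);plan(*tp(0,134.5))"
```

```text
t 30.025 foot mm [2.  0.6 2.8] tilt [0.24 0.08] a 134.6 F [-1.9  4.7 26.6] Mz -1.24 w 0.0239 q [ 51.   6. -40.  36. -46.  61.]
[ 0.68203987  4.49052997 -0.68124552]
shift/.15 total [-0.003 -0.005  0.021] rot/.08 total [ 0.016 -0.049 -0.032]
```

Emit:
play_rows(rows=[{"slide":[0,-0.003,0],"delta_rot":[0.298,0,0.82],"fingers":-1},{"slide":[0,-0.003,0],"delta_rot":[0.298,0,0.82],"fingers":-1},{"slide":[0,-0.003,0],"delta_rot":[0.298,0,0.82],"fingers":-1},{"slide":[0,-0.003,0],"delta_rot":[0.298,0,0.82],"fingers":-1},{"slide":[0,0,0],"delta_rot":[0,0,0],"fingers":-1}])

```text
time_s: 30.65
tcp_pos: [0.5521, 0.1887, 0.2016]
eef_rot: [163.3, -11.1, 34.6]
contact_force: [-15.4, 2.8, 20.1]
gripper_width: 0.0238
gripper_force: 60.0
```

```bash
python3 -c "
from kin import *
where2();print(r.get_state()['moment']);plan(*tp(0,150.5))"
```

```text
t 30.65 foot mm [1.8 0.2 2.9] tilt [0.23 0.05] a 150.6 F [-0.7  4.6 25.1] Mz -0.98 w 0.0238 q [ 49.   6. -36.  27. -45.  55.]
[ 0.76552278  4.27841092 -0.31674747]
shift/.15 total [-0.002 -0.004  0.021] rot/.08 total [ 0.004 -0.049 -0.032]
```

Emit:
play_rows(rows=[{"slide":[0,-0.003,0],"delta_rot":[0.298,0,0.82],"fingers":-1},{"slide":[0,-0.003,0],"delta_rot":[0.298,0,0.82],"fingers":-1},{"slide":[0,-0.003,0],"delta_rot":[0.298,0,0.82],"fingers":-1},{"slide":[0,-0.003,0],"delta_rot":[0.298,0,0.82],"fingers":-1},{"slide":[0,-0.003,0],"delta_rot":[0.298,0,0.82],"fingers":-1},{"slide":[0,-0.003,0],"delta_rot":[0.298,0,0.82],"fingers":-1},{"slide":[0,-0.003,0],"delta_rot":[0.298,0,0.82],"fingers":-1},{"slide":[0,0,0],"delta_rot":[0,0,0],"fingers":-1}])

```text
time_s: 31.65
tcp_pos: [0.5508, 0.1911, 0.2008]
eef_rot: [179.2, -15.2, 7.9]
contact_force: [-13.5, 2.1, 19.0]
gripper_width: 0.0238
gripper_force: 60.0
```

```bash
python3 -c "
from kin import *
where2();print(r.get_state()['moment']);plan(*tp(0,178.5))"
```

```text
t 31.65 foot mm [ 1.4 -0.4  2.9] tilt [0.2  0.02] a 178.6 F [ 0.1  3.6 23.1] Mz -0.57 w 0.0238 q [ 44.   4. -31.  14. -43.  44.]
[0.8939039  3.90952709 0.23820897]
shift/.15 total [ 0.    -0.003  0.02 ] rot/.08 total [-0.013 -0.044 -0.028]
```

Emit:
play_rows(rows=[{"slide":[0,-0.003,0],"delta_rot":[0.298,0,0.82],"fingers":-1},{"slide":[0,-0.003,0],"delta_rot":[0.298,0,0.82],"fingers":-1},{"slide":[0,-0.003,0],"delta_rot":[0.298,0,0.82],"fingers":-1},{"slide":[0,0,0],"delta_rot":[0,0,0],"fingers":-1}])

```text
time_s: 32.15
tcp_pos: [0.5506, 0.1924, 0.2008]
eef_rot: [-173.7, -14.6, -3.7]
contact_force: [-12.6, 1.8, 19.3]
gripper_width: 0.0235
gripper_force: 60.0
```

```bash
python3 -c "
from kin import *
where2();print(r.get_state()['moment']);plan(*tp(0,190.5))"
```

```text
t 32.15 foot mm [ 1.1 -0.5  2.9] tilt [0.19 0.01] a 190.6 F [ 1.   3.3 22.9] Mz -0.23 w 0.0235 q [ 42.   4. -30.   9. -42.  39.]
[0.78322725 3.65209976 0.5607988 ]
shift/.15 total [ 0.001 -0.002  0.02 ] rot/.08 total [-0.018 -0.04  -0.023]
```

Emit:
play_rows(rows=[{"slide":[0,-0.003,0],"delta_rot":[0.298,0,0.82],"fingers":-1},{"slide":[0,0,0],"delta_rot":[0,0,0],"fingers":-1}])

```text
time_s: 32.4
tcp_pos: [0.551, 0.1931, 0.2012]
eef_rot: [-171.3, -14.2, -7.5]
contact_force: [-11.4, 1.5, 18.5]
gripper_width: 0.0236
gripper_force: 60.0
```

```bash
python3 -c "
from kin import *
where2();print(r.get_state()['moment'])"
```

```text
t 32.4 foot mm [ 1.7 -0.2  2.9] tilt [0.24 0.03] a 194.6 F [ 1.4  2.8 21.5] Mz -0.04 w 0.0236 q [ 42.   4. -30.   8. -41.  37.]
[0.7862048  3.16541295 0.74749037]
```

Emit:
play_rows(rows=[{"slide":[0,-0.003,0],"delta_rot":[0.298,0,0.82],"fingers":-1},{"slide":[0,0,0],"delta_rot":[0,0,0],"fingers":-1}])

```text
time_s: 32.65
tcp_pos: [0.5513, 0.1935, 0.2014]
eef_rot: [-169.1, -13.6, -11.2]
contact_force: [-9.7, 0.9, 19.0]
gripper_width: 0.0234
gripper_force: 60.8
```

```bash
python3 -c "
from kin import *
where2();print(r.get_state()['moment'])"
```

```text
t 32.65 foot mm [ 2.1 -0.3  2.9] tilt [0.28 0.04] a 198.4 F [ 3.1  2.  21. ] Mz 1.39 w 0.0234 q [ 41.   3. -30.   6. -40.  35.]
[-0.1734436   2.44363142  1.77521108]
```

Moment jumped by 1.4 N m at about 80° of turn, which is the hard stop. One small extra nudge, then check.

Emit:
play_rows(rows=[{"slide":[0,-0.001,0],"delta_rot":[0.075,0,0.205],"fingers":-1},{"slide":[0,0,0],"delta_rot":[0,0,0],"fingers":-1},{"slide":[0,0,0],"delta_rot":[0,0,0],"fingers":-1}])

```text
time_s: 33.02
tcp_pos: [0.5512, 0.1935, 0.2014]
eef_rot: [-168.7, -13.4, -12.1]
contact_force: [-9.6, -1.3, 20.2]
gripper_width: 0.0238
gripper_force: 61.2
```

```bash
python3 -c "
from kin import *
where2();print(r.get_state()['moment'])"
```

```text
t 33.025 foot mm [ 2.  -0.4  2.9] tilt [0.26 0.02] a 199.3 F [ 3.7 -0.1 22.2] Mz 1.66 w 0.0238 q [ 41.   3. -30.   6. -40.  35.]
[-0.72112809  2.38233156  1.7174748 ]
```

Emit:
play_rows(rows=[{"slide":[0,-0.001,0],"delta_rot":[0.12,0,0.33],"fingers":-1},{"slide":[0,-0.001,0],"delta_rot":[0.1,0,0.3],"fingers":-1},{"slide":[0,0,0],"delta_rot":[0,0,0],"fingers":-1}])

```text
time_s: 33.4
tcp_pos: [0.5508, 0.1935, 0.2012]
eef_rot: [-167.0, -12.8, -14.9]
contact_force: [-12.0, -0.1, 19.4]
gripper_width: 0.0245
gripper_force: 63.2
```

```bash
python3 -c "
from kin import *
where2()
p,R=pose();s=r.get_state()
# retreat path along drum axis after release: world zs direction
print('axis out in tool',R.inv().apply(zs))"
```

```text
t 33.4 foot mm [ 1.3 -0.8  3. ] tilt [ 0.19 -0.04] a 202.4 F [ 1.4  1.3 22.7] Mz 2.0 w 0.0245 q [ 40.   3. -30.   5. -39.  33.]
axis out in tool [-3.38830784e-01 -5.96008552e-04 -9.40847142e-01]
```

Emit:
play_rows(rows=[{"slide":[0,0.001,0],"delta_rot":[-0.15,0,-0.4],"fingers":-1},{"slide":[0,0,0],"delta_rot":[0,0,0],"fingers":0.4},{"slide":[0,0,0],"delta_rot":[0,0,0],"fingers":0.4},{"slide":[0,0,0],"delta_rot":[0,0,0],"fingers":0.4},{"slide":[0,0,0],"delta_rot":[0,0,0],"fingers":0.4},{"slide":[0,0,0],"delta_rot":[0,0,0],"fingers":0.4}])

```text
time_s: 34.15
tcp_pos: [0.5503, 0.1931, 0.198]
eef_rot: [-168.2, -13.0, -13.3]
contact_force: [-0.6, 0.2, 0.1]
gripper_width: 0.0603
gripper_force: 0.0
```

Emit:
play_rows(rows=[{"slide":[0,0,-0.05],"delta_rot":[0,0,0],"fingers":0.4},{"slide":[0,0,-0.1],"delta_rot":[0,0,0],"fingers":0.4},{"slide":[0,0,-0.15],"delta_rot":[0,0,0],"fingers":0.4},{"slide":[0,0,-0.15],"delta_rot":[0,0,0],"fingers":0.4},{"slide":[0,0,-0.1],"delta_rot":[0,0,0],"fingers":0.4},{"slide":[0,0,-0.05],"delta_rot":[0,0,0],"fingers":0.4},{"slide":[0,0,0],"delta_rot":[0,0,0],"fingers":0.4}])

```text
time_s: 35.02
tcp_pos: [0.5268, 0.1799, 0.2845]
eef_rot: [-168.1, -13.0, -13.3]
contact_force: [0.1, -0.3, 0.1]
gripper_width: 0.0613
gripper_force: 0.0
```

Run:
```python
from kin import *
import pickle
where2()
c,s,d=wcap(),r.capture('scene'),r.capture('side');pickle.dump((c,s,d),open('end.pkl','wb'))
f=lambda I,u,v,w,h:cv2.resize(I[v:v+h,u:u+w],(400,300),interpolation=cv2.INTER_CUBIC)
xs=G.apply([np.cos(np.radians(35)),0,np.sin(np.radians(35))]);ys=np.cross(zs,xs)
# predicted grip bar top corners at home, angle a=199
J=c['image'].copy()
for a,col in((198,(0,255,255)),):
    Rd=sock(a);x,y=Rd.apply([1,0,0]),Rd.apply([0,1,0])
    C=M-.034*zs+.120*zs+.0015*xs
    P=proj(c,[C+i*.028*x+j*.012*y for i,j in((1,1),(1,-1),(-1,-1),(-1,1))]).astype(int);cv2.polylines(J,[P.reshape(-1,1,2)],True,col,1)
cv2.imwrite('pics/end.png',np.vstack([np.hstack([f(s['image'],360,95,120,90),f(d['image'],240,75,120,90)]),np.hstack([f(J,140,40,360,270),f(s['image'],160,150,260,195)])]))
```

```text
t 35.025 foot mm [ 28.1 -11.4  85.8] tilt [ 0.04 -0.1 ] a 200.6 F [ 0.1 -0.3  0.1] Mz 0.26 w 0.0613 q [ 42.  -3. -25.   4. -52.  34.]
```

View pics/end.png

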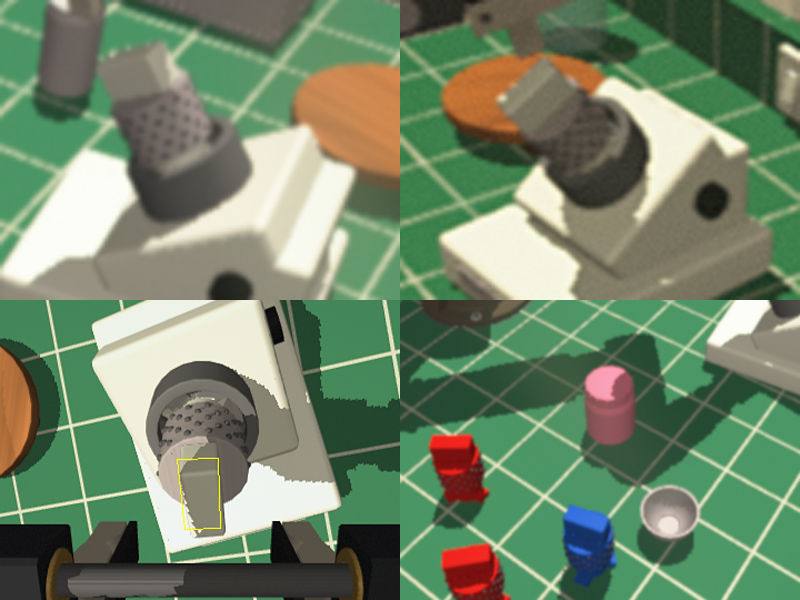

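Run:
```python
from kin import *
import pickle
c,s,d=pickle.load(open('end.pkl','rb'));I=c['image']
# crop coords->px: u=140+x*.9, v=40+(y-300)*.9 ; bar region
seed=(int(140+203*.9),int(40+205*.9));print(seed,I[seed[1],seed[0]])
for sd in(seed,(seed[0]-6,seed[1]-15),(seed[0]+5,seed[1]+15)):
    m=np.zeros((402,642),np.uint8);n,_,_,rc=cv2.floodFill(I.copy(),m,sd,0,(4,4,4),(4,4,4),4|(255<<8)|cv2.FLOODFILL_MASK_ONLY)
    mm=m[1:-1,1:-1];k=cv2.findContours(mm,cv2.RETR_EXTERNAL,cv2.CHAIN_APPROX_NONE)[0];k=max(k,key=cv2.contourArea)
    print(n,rc,cv2.minAreaRect(k),cv2.approxPolyDP(k,3,True).reshape(-1,2).tolist())
xs=G.apply([np.cos(np.radians(35)),0,np.sin(np.radians(35))]);ys=np.cross(zs,xs)
for a in(190,198,206):
    Rd=sock(a);x,y=Rd.apply([1,0,0]),Rd.apply([0,1,0]);C=M-.034*zs+.1225*zs+.0015*xs
    print(a,proj(c,[C+i*.028*x+j*.012*y for i,j in((1,1),(1,-1),(-1,-1),(-1,1))]).round(0).tolist())
```

```text
(322, 224) [114 133 135]
3391 (303, 163, 60, 90) ((327.5000305175781, 208.00003051757812), (56.461544036865234, 88.5384750366211), 22.61986541748047) [[333, 163], [327, 163], [333, 168], [321, 172], [304, 191], [304, 210], [318, 252], [341, 249], [338, 215], [341, 213], [342, 221], [353, 214], [362, 196], [356, 177]]
3391 (303, 163, 60, 90) ((327.5000305175781, 208.00003051757812), (56.461544036865234, 88.5384750366211), 22.61986541748047) [[333, 163], [327, 163], [333, 168], [321, 172], [304, 191], [304, 210], [318, 252], [341, 249], [338, 215], [341, 213], [342, 221], [353, 214], [362, 196], [356, 177]]
3391 (303, 163, 60, 90) ((327.5000305175781, 208.00003051757812), (56.461544036865234, 88.5384750366211), 22.61986541748047) [[333, 163], [327, 163], [333, 168], [321, 172], [304, 191], [304, 210], [318, 252], [341, 249], [338, 215], [341, 213], [342, 221], [353, 214], [362, 196], [356, 177]]
190 [[331.0, 183.0], [294.0, 189.0], [312.0, 250.0], [344.0, 246.0]]
198 [[337.0, 185.0], [300.0, 186.0], [306.0, 249.0], [339.0, 248.0]]
206 [[343.0, 187.0], [306.0, 184.0], [301.0, 247.0], [333.0, 249.0]]
```

The drum sits at full depth in the socket, and the bar is turned about 77°. It stopped hard at around 2 N m, far above the plate's 0.25 N m friction. The jar and bowl are where they stood and the gripper is clear. Handing in.

```bash
python3 -c "
from plant import r
print(r.close_job())"
```

```text
the job is handed in; nothing more can be done
None
```

The job is handed in: the drum went through the slots to the seat, was turned clockwise about 77° to a hard stop and released, with the jar and bowl left where they stood. The lock rests on torque and bar angle, since the plate itself can't be seen. One wrist force reading early on, with the arm empty and a joint near its limit, was about 122 N against the 120 N limit, so that limit may have been passed.

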